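# Line up the cork blocks and chock the peanut rollers on the rack

### The job

Put the props away on the lower tier of the rack, which slopes towards its front rail: first line the four cork blocks up in an even row along the front rail, long sides snug against it, one in the middle of each of the four boards. Then take the peanut massage rollers off the draining board and lay each one lengthwise along the back of the row, centred on a gap between two blocks so that a ball rests against each of them, and let go of a roller only once it rests against the blocks, so that it does not roll. Leave everything else where it stands.

Things in the scene. Friction and masses are not known exactly. Their poses are not given: they have to be found in the camera images.
- rack: Fixed acacia rack. Origin on the table under the middle of the lower tier; x to its back, y to its left, z up. Lower tier: flat deck, x -100 to 100, y -290 to 290 mm, of four boards that run front to back; its top is 50 mm above the table at x = 0 and slopes down to the front (-x) by 3.5 degrees. Back rail at x = 100 as the front one. Level upper tier: top 120 mm up, x 135 to 278 mm, with a fixed box on its right half, 60 mm high.
- board1 (a point): Point on the lower tier's deck at the foot of the front rail's inner (back) face, in the middle of board 1 (1 to 4 counted from the rack's left, +y). Boards are 138 mm wide, 145 mm from middle to middle, with narrow dark seams between. The rail runs the whole front edge, 12 mm thick, its top 14 mm above the deck. Axes as the rack's.
- board2 (a point): Point on the lower tier's deck at the foot of the front rail's inner (back) face, in the middle of board 2 (1 to 4 counted from the rack's left, +y). Boards are 138 mm wide, 145 mm from middle to middle, with narrow dark seams between. The rail runs the whole front edge, 12 mm thick, its top 14 mm above the deck. Axes as the rack's.
- board3 (a point): Point on the lower tier's deck at the foot of the front rail's inner (back) face, in the middle of board 3 (1 to 4 counted from the rack's left, +y). Boards are 138 mm wide, 145 mm from middle to middle, with narrow dark seams between. The rail runs the whole front edge, 12 mm thick, its top 14 mm above the deck. Axes as the rack's.
- board4 (a point): Point on the lower tier's deck at the foot of the front rail's inner (back) face, in the middle of board 4 (1 to 4 counted from the rack's left, +y). Boards are 138 mm wide, 145 mm from middle to middle, with narrow dark seams between. The rail runs the whole front edge, 12 mm thick, its top 14 mm above the deck. Axes as the rack's.
- drainer: Flat wooden draining board, fixed, 260 x 180 mm (x, y), 8 mm thick; origin under its centre. Six ribs along y, 8 mm high above the plate, in three pairs (42 mm apart inside), each of which keeps one roller from rolling. The places are at x = -80, 0 and 80 mm; a roller there has its centre 38 mm above the table and its long axis along y.
- block1_mid (a point): Small rectangular cork block, 60 x 95 x 50 mm (x, y, z), about 70 g; this point is its centre. Its long side is y. All four blocks are alike; they start loose and crooked, lying flat on the lower tier; any block may go on any board. Cork grips well: a fingertip pressed on the top drags it along.
- block2_mid (a point): Small rectangular cork block, 60 x 95 x 50 mm (x, y, z), about 70 g; this point is its centre. Its long side is y. All four blocks are alike; they start loose and crooked, lying flat on the lower tier; any block may go on any board. Cork grips well: a fingertip pressed on the top drags it along.
- block3_mid (a point): Small rectangular cork block, 60 x 95 x 50 mm (x, y, z), about 70 g; this point is its centre. Its long side is y. All four blocks are alike; they start loose and crooked, lying flat on the lower tier; any block may go on any board. Cork grips well: a fingertip pressed on the top drags it along.
- block4_mid (a point): Small rectangular cork block, 60 x 95 x 50 mm (x, y, z), about 70 g; this point is its centre. Its long side is y. All four blocks are alike; they start loose and crooked, lying flat on the lower tier; any block may go on any board. Cork grips well: a fingertip pressed on the top drags it along.
- roller1_mid (a point): Green plastic peanut massage roller: two balls of 60 mm diameter joined by a neck of 40 mm diameter, 132 mm long along y, ball centres 36 mm either side of this point (its centre); the neck is bare for about 12 mm either side of the centre. About 140 g. Rolls freely about its long axis y. All rollers are alike; only two or three are present (None: absent). Starts on the draining board.
- roller2_mid (a point): Green plastic peanut massage roller: two balls of 60 mm diameter joined by a neck of 40 mm diameter, 132 mm long along y, ball centres 36 mm either side of this point (its centre); the neck is bare for about 12 mm either side of the centre. About 140 g. Rolls freely about its long axis y. All rollers are alike; only two or three are present (None: absent). Starts on the draining board.
- roller3_mid (a point): Green plastic peanut massage roller: two balls of 60 mm diameter joined by a neck of 40 mm diameter, 132 mm long along y, ball centres 36 mm either side of this point (its centre); the neck is bare for about 12 mm either side of the centre. About 140 g. Rolls freely about its long axis y. All rollers are alike; only two or three are present (None: absent). Starts on the draining board.
- cup_rim (a point): Centre of the mouth of a white ceramic cup, 72 mm across, 75 mm high, on the upper tier. Leave alone.
- timer: Round steel kitchen timer with a knob on top, 68 mm across, 61 mm high, on the upper tier; origin at the centre of its underside. Leave alone.
- coconut_rim (a point): Centre of the mouth of a coconut shell bowl, 96 mm across, 50 mm high, on the upper tier. Leave alone.
- balm: Flat round metal balm tin, 42 mm across, 22 mm high, at the back left corner of the lower tier; origin at the centre of its underside. Leave alone.
- candle: Small amber glass candle jar, 40 mm across, 48 mm high, at the back right corner of the lower tier; origin at the centre of its underside. Leave alone.
- singing_rim (a point): Centre of the mouth of a brass singing bowl, 90 mm across, 50 mm high, on the table to the right of the rack. Leave alone.
- flask: Steel water flask, 68 mm across, 200 mm high, on the table to the left of the draining board; origin at the centre of its underside. Leave alone.
Not all that is in view belongs to the job. Leave any purple look-alike of the part that bears block1_mid alone.

How it is judged:
By the outcome, as a careful person would: the job done as asked, in the order asked, and still so for the second after the job is handed in, with the robot touching nothing.
Of roller1, roller2, roller3 only 2 to 3 are there at a start; the rules pass over those that are not, and their reading is None.
At some moment in a run one of block1, block2, block3, block4 may be knocked a few centimetres aside while the robot is not near it.
It also fails if it takes over 210 s, if anything falls off the work surface, if the arm or the gripper's body presses on something with over 40 N, if the wrist force passes 120 N, or if a joint passes its speed limit or range.

### The arm

A 6-joint arm with a two-finger parallel gripper is mounted at the origin on the work surface. World frame = base frame: x ahead of the robot, y to its left, z up, the work surface at z = 0. Lengths are in m, angles in rad, forces in N, time in s.
With the tool pointing down it reaches from about 0.25 to 0.775 m from the base axis. Payload 4 kg.
Tool frame: the origin (TCP) lies at the centre of the arm's flange, where the gripper is bolted on; the fingertips stand 199 mm ahead of it and the grasp point (between the pads) lies 180 mm ahead of it; z points along the fingers, y is the line along which they close (so a half turn about z gives the same grasp; the last joint's range is limited). The gripper opens to 94 mm and grips with 3 to 60 N. Pads are 16 mm wide; open, the fingers measure 119 mm over their backs; the gripper's body (75 mm by 177 mm) begins 78 mm behind the grasp point.
Start: joints at [-1.315, 0.087, 1.371, -0, 1.684, -0.103], TCP at [0.193, -0.515, 0.405] pointing down, gripper open.
Joint ranges: [-3.1, 3.1], [-0.76, 2.03], [0.27, 2.55], [-1.08, 4.22], [0.17, 2.65], [-2.57, 2.57]. Speed limits (rad/s): [2.79, 2.79, 3.14, 3.14, 3.14, 3.14].

### API

Orientations are given as [roll, pitch, yaw] about the fixed x, y, z axes, in that order (R = Rz(yaw) Ry(pitch) Rx(roll)).
In Python, from bench import robot, eyes, models gives the robot as it stands.
- The arm moves only by the tool step_arm, never from a script. Its argument "commands" is a list that holds one entry, the list of rows, each a list of 7 numbers: the shift along the tool's x, y, z in mm, then the turn, a rotation vector about the tool's x, y, z in rad, then the finger opening in mm, from 0 to 94. In form: [[[tx, ty, tz, wx, wy, wz, gripper], ...]]. A call has 1 to 20 rows; each row shifts and turns the commanded pose from where the row before left it, along the tool's axes as they then stand; what a row does not reach is not made up. A row lasts 1/8 s, in which the tool goes at most 62.5 mm and 10.7 degrees, less where a joint would pass 70% of its speed; a pose out of reach is approached as far as the arm can. A call is refused whole if a number of a shift passes 62.5 or a number of a turn 0.188, either way. A call with a gripper value outside its range is refused whole. The fingers move at their own pace and stop on an object; the grip force is fixed at half the most. Time passes only in rows, so rows that do not move let the fingers close. It gives the time, the measured TCP pose, the force, the opening and the grip force at its end, in the units of the state.
- robot.get_obs(): the state, without advancing time (a new reading comes with each control period).
- eyes.snapshot(name): name is "side" or "top"; returns a dict with "color" (480x640x3 uint8, red, green, blue), "camera_matrix" (3x3 intrinsics, pixels), "eye" and "rotation" of the camera in the world. Camera axes: x right, y up, looking along -z (the intrinsics and any distortion apply to the point x, -y, -z); pixel columns grow to the right and rows downward; lengths in m; the calibration is good to about 2 mm. A picture is of the moment at which its call begins. There is no depth.
- robot.close_job(): hands the job in; it is judged then, once.
Trained networks look in a picture, given as the dict that the camera call returned (one of the last four; its "shot" number tells which), for a name from the list of things; names that differ only in an ending like _2 or _b are one class to them, and where a whole thing is asked for, a point or a joint stands for the part that bears it (a point fixed in the world has none). Each returns a list of dicts, best first, with "confidence" (0 to 1); they miss things now and then, are a little off and sometimes report something else, mostly with a low value. They report only what shows in the picture. A call takes as long as a camera call. They do not tell look-alikes from the thing itself.
- models.masks_of(picture, query): "mask" (480x640 bool, what is visible of it) and "xy" ([column, row] in pixels, amid what is visible of it).
- models.tip_of(picture, query): "xy" ([column, row] in pixels: a listed point, or the origin of a listed thing).
The state is a dict: "time": time; "joint_positions": joint angles; "qvel": joint speeds; "joint_torque": joint torques, N m; "tool_pos": TCP position; "ee_rot": TCP orientation; "wrist_force": force on the tool from outside, world axes, zero at the start; "wrist_torque": the same for the moment, N m; "width": finger opening in m; "finger_force": force on a finger pad.
Only numpy, scipy, OpenCV 4.12 (cv2) and the standard library are available. Lean on these libraries where they do the work, as an engineer would, in place of code of your own. Each camera call takes 0.05 s, during which the arm holds its last target. There are 200 camera calls.

## Working session

There is one attempt and no reset: what is moved stays moved. The work goes in short steps, Python scripts to look and compute and a tool call to move; the robot and the scene stay as the last step left them, time stands still between calls to the robot, and variables do not carry over. Pictures are saved under pics/ and viewed, at most 14 in all, crops included, and the job is handed in when it is done.

Besides the shell and the picture viewer there is one more tool, called after "Call:" as a command line: name --argument value ..., lists and objects as JSON in quotes. step_arm: Moves the arm, as the interface text tells. Its arguments: {"type":"object","properties":{"commands":{"type":"array"}},"required":["commands"]}

```bash
mkdir -p pics; ls; cat > h.py <<'E'
import numpy as np, cv2
from bench import robot, eyes, models
def save(p,name,f=1.0): cv2.imwrite('pics/'+name,cv2.cvtColor(p['color'],cv2.COLOR_RGB2BGR))
def ray(p,xy):
    K=np.array(p['camera_matrix']);R=np.array(p['rotation'])
    d=np.linalg.solve(K,[xy[0],xy[1],1.]); d=R@np.array([d[0],-d[1],-d[2]])
    return np.array(p['eye']),d/np.linalg.norm(d)
def at_z(p,xy,z):
    o,d=ray(p,xy); return o+d*(z-o[2])/d[2]
def proj(p,X):
    K=np.array(p['camera_matrix']);R=np.array(p['rotation'])
    c=R.T@(np.asarray(X)-p['eye']); u=K@np.array([c[0],-c[1],-c[2]]); return u[:2]/u[2]
def tri(pa,a,pb,b):
    o1,d1=ray(pa,a);o2,d2=ray(pb,b)
    t=np.linalg.lstsq(np.c_[d1,-d2],o2-o1,rcond=None)[0]
    A=o1+d1*t[0];B=o2+d2*t[1]; return (A+B)/2,np.linalg.norm(A-B)
E
python3 - <<'E'
from h import *
np.set_printoptions(precision=3,suppress=True)
o=robot.get_obs(); print(o['tool_pos'],o['ee_rot'],o['width'])
T=eyes.snapshot('top');S=eyes.snapshot('side')
save(T,'t0.png');save(S,'s0.png')
for p in (T,S): print(p['eye'],p['rotation'],p['camera_matrix'])
for q in ['rack','board1','board2','board3','board4','drainer','block1_mid','roller1_mid','cup_rim','balm','candle','flask']:
    for n,p in (('T',T),('S',S)):
        r=models.tip_of(p,q); print(q,n,[(np.round(x['xy'],1).tolist(),round(x['confidence'],2)) for x in r][:6])
E
```

```text
pics
[ 0.193 -0.515  0.404] [-3.139 -0.     0.359] 0.09397390309013666
[0.387 0.032 1.637] [ 0.098 -0.002 -1.558] [[562.065   0.    309.326]
 [  0.    562.065 235.512]
 [  0.      0.      1.   ]]
[ 0.039 -0.994  1.105] [ 0.869  0.001 -0.465] [[550.203   0.    321.541]
 [  0.    550.203 234.429]
 [  0.      0.      1.   ]]
rack T [([365.4, 223.9], 0.79), ([289.8, 224.0], 0.28)]
rack S [([361.3, 303.8], 0.86)]
board1 T [([286.0, 253.4], 0.91), ([442.1, 261.8], 0.76), ([339.5, 258.7], 0.75), ([390.4, 260.1], 0.73)]
board1 S [([294.0, 255.3], 0.97), ([312.2, 285.3], 0.95), ([338.6, 325.5], 0.6)]
board2 T [([286.0, 253.4], 0.91), ([442.1, 261.8], 0.76), ([339.5, 258.7], 0.75), ([390.4, 260.1], 0.73)]
board2 S [([294.0, 255.3], 0.97), ([312.2, 285.3], 0.95), ([338.6, 325.5], 0.6)]
board3 T [([286.0, 253.4], 0.91), ([442.1, 261.8], 0.76), ([339.5, 258.7], 0.75), ([390.4, 260.1], 0.73)]
board3 S [([294.0, 255.3], 0.97), ([312.2, 285.3], 0.95), ([338.6, 325.5], 0.6)]
board4 T [([286.0, 253.4], 0.91), ([442.1, 261.8], 0.76), ([339.5, 258.7], 0.75), ([390.4, 260.1], 0.73)]
board4 S [([294.0, 25
[... 181 characters left out ...]
ck1_mid T [([292.3, 227.5], 0.97), ([363.6, 311.6], 0.8), ([253.7, 315.6], 0.8), ([310.9, 305.5], 0.61), ([224.3, 156.8], 0.61)]
block1_mid S [([346.4, 196.5], 0.76), ([400.3, 352.8], 0.71), ([314.8, 239.9], 0.7), ([260.6, 290.2], 0.46), ([289.8, 195.3], 0.45)]
roller1_mid T [([198.9, 270.9], 0.8), ([336.5, 256.3], 0.43)]
roller1_mid S [([247.6, 211.3], 0.77), ([268.7, 216.2], 0.53)]
cup_rim T [([294.5, 138.2], 0.87)]
cup_rim S [([387.9, 187.3], 0.85)]
balm T [([279.0, 196.1], 0.48)]
balm S [([341.7, 227.6], 0.7)]
candle T [([457.3, 201.8], 0.51)]
candle S [([437.6, 352.6], 0.67), ([379.3, 449.7], 0.67)]
flask T [([112.7, 255.0], 0.9)]
flask S [([236.6, 175.7], 0.95), ([401.8, 352.1], 0.63)]
```

View pics/t0.png

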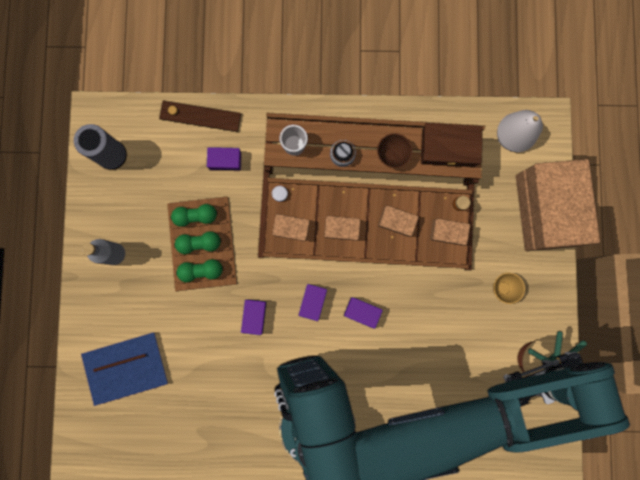

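View pics/s0.png

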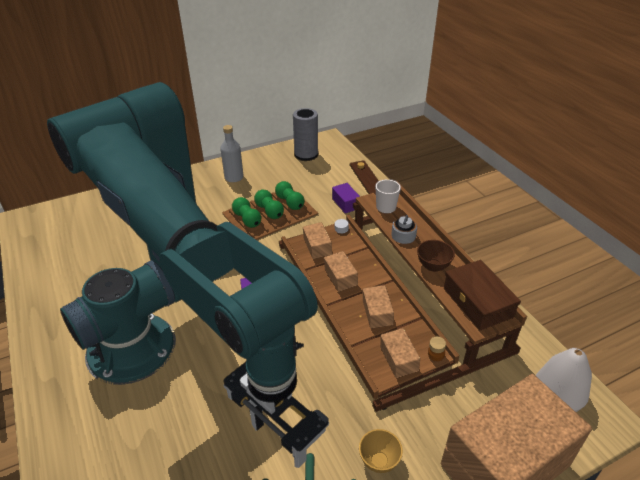

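The top view shows the cork blocks near (293,228), (344,229), (400,220) and (451,232). Three rollers lie at rows 215, 242 and 270 near column 199. The purple decoys are at (224,158), (254,317), (313,302) and (363,312). The balm is at (280,194) and the candle at (463,203).

```bash
cat >> h.py <<'E'
from scipy.optimize import least_squares, minimize
SL=np.radians(3.5)
def rackT(r):  # r=x,y,yaw -> R(yaw+slope), deck frame
    c,s=np.cos(r[2]),np.sin(r[2]); Rz=np.array([[c,-s,0],[s,c,0],[0,0,1]])
    Ry=np.array([[np.cos(SL),0,-np.sin(SL)],[0,1,0],[np.sin(SL),0,np.cos(SL)]]) # x back rises
    return Rz,Ry
def deck(r,u,v,w=0.): # deck coords (u to back, v left, w normal) -> world
    Rz,Ry=rackT(r); return Rz@(np.array([0,0,.05])+Ry@np.array([u,v,w]))+np.array([r[0],r[1],0])
def box(r,u,v,a):
    c,s=np.cos(a),np.sin(a)
    return np.array([deck(r,u+c*i*.03-s*j*.0475,v+s*i*.03+c*j*.0475,k) for i in(-1,1) for j in(-1,1) for k in(0,.05)])
def sil(p,P,f=4):
    q=np.array([proj(p,X) for X in P]); h=cv2.convexHull((q*16*f).astype(np.int32).reshape(-1,1,2))
    m=np.zeros((480*f,640*f),np.uint8); cv2.fillConvexPoly(m,h,1,shift=4)
    return cv2.resize(m.astype(np.float32),(640,480),interpolation=cv2.INTER_AREA)
def fitblock(views,r,x0):
    def cost(q):
        e=0
        for p,m in views:
            s=sil(p,box(r,q[0],q[1],q[2]/10)); e+=np.abs(s-m).sum()/m.sum()
        return e
    best=None
    for a in (-.3,0,.3):
        z=minimize(cost,[x0[0],x0[1],(x0[2]+a)*10],method='Nelder-Mead',options=dict(initial_simplex=[[x0[0],x0[1],(x0[2]+a)*10],[x0[0]+.01,x0[1],(x0[2]+a)*10],[x0[0],x0[1]+.01,(x0[2]+a)*10],[x0[0],x0[1],(x0[2]+a)*10+2]],maxiter=80,xatol=2e-4,fatol=1e-3))
        if best is None or z.fun<best.fun: best=z
    return np.array([best.x[0],best.x[1],best.x[2]/10]),best.fun
def invdeck(r,X):
    Rz,Ry=rackT(r); return Ry.T@(Rz.T@(np.asarray(X)-[r[0],r[1],0])-[0,0,.05])
def blocks(r,cams=('top','side'),verbose=True):
    V=[eyes.snapshot(c) for c in cams]; M=[]
    for p in V:
        L=[]
        for x in models.masks_of(p,'block1_mid'):
            c=np.median(p['color'][x['mask']].astype(float),axis=0)
            if c[1]>c[2]+10 and x['confidence']>.2: L.append(x)
        M.append(L)
    out=[]
    for x in M[0]:
        X=invdeck(r,at_z(V[0],x['xy'],.09))
        if abs(X[0])>.13 or abs(X[1])>.3: continue
        vs=[(V[0],x['mask'].astype(np.float32))]
        for p,L in zip(V[1:],M[1:]):
            q=proj(p,deck(r,X[0],X[1],.03))
            L=[y for y in L if np.linalg.norm(np.array(y['xy'])-q)<12]
            if L: vs.append((p,L[0]['mask'].astype(np.float32)))
        f,e=fitblock(vs,r,[X[0],X[1],0.]); out.append((f,e/len(vs),len(vs)))
    out.sort(key=lambda t:-t[0][1])
    if verbose:
        for f,e,n in out: print('block u,v mm',np.round(f[:2]*1e3,1),'deg',round(np.degrees(f[2]),1),'err',round(e,3),'views',n,'world',np.round(deck(r,f[0],f[1],.025),4))
    return V,out
E
python3 - <<'E'
from h import *
np.set_printoptions(precision=4,suppress=True)
T=eyes.snapshot('top');S=eyes.snapshot('side')
def det(p,q): return [(np.array(x['xy']),x['confidence']) for x in models.tip_of(p,q)]
obs=[]
b=sorted([d[0] for d in det(T,'board1') if d[1]>.5],key=lambda z:z[0])[:4]
for i,z in enumerate(b): obs.append((T,z,i))
bs=[d[0] for d in det(S,'board1') if d[1]>.5]; print(b,bs)
def res(q,full=False):
    out=[]
    for p,z,i in obs: out.append(proj(p,deck(q[:3],q[3],(.2175-.145*i)))-z)
    out.append([(q[3]+.096)*300]*2)
    return np.concatenate(out)
s=least_squares(res,[.55,-.05,0,-.1]); print('rack',s.x,np.round(s.fun,1))
r=s.x
for i in range(4): print('S proj board',i+1,proj(S,deck(r[:3],r[3],.2175-.145*i)))
I=T['color'].copy();I=cv2.resize(I,None,fx=3,fy=3,interpolation=cv2.INTER_CUBIC)
def pl(P,col): cv2.polylines(I,[np.round((np.array([proj(T,X) for X in P])+.5)*3).astype(np.int32)],True,col,1)
R=r[:3]
pl([deck(R,-.1,.29),deck(R,.1,.29),deck(R,.1,-.29),deck(R,-.1,-.29)],(0,255,0))
for v in(.145,0,-.145): pl([deck(R,-.1,v),deck(R,.1,v)],(0,255,255))
pl([deck(R,r[3],.29),deck(R,r[3],-.29)],(255,255,0))
pl([deck(R,r[3],.29,.014),deck(R,r[3],-.29,.014)],(255,0,255))
cup=np.array
c,si=np.cos(R[2]),np.sin(R[2])
up=lambda x,y,z:np.array([R[0]+c*x-si*y,R[1]+si*x+c*y,z])
pl([up(.135,.29,.12),up(.278,.29,.12),up(.278,-.29,.12),up(.135,-.29,.12)],(255,0,0))
V,o=blocks(R)
for f,e,n in o:
    P=box(R,*f); pl(P[[1,3,7,5]],(255,255,255)); 
c=I[300:840,740:1460]; cv2.imwrite('pics/ov1.png',cv2.cvtColor(c,cv2.COLOR_RGB2BGR))
print('rack tips',[proj(T,[R[0],R[1],0])])
# rollers and drainer
mt=[m for m in models.masks_of(T,'roller1_mid')]
for m in mt:
    print('roller',m['xy'],m['confidence'],m['mask'].sum(),at_z(T,m['xy'],.038)); 
for d in det(T,'drainer')[:1]: print('drainer',at_z(T,d[0],0))
E
```

```text
[array([287.6, 252.7]), array([340. , 257.3]), array([388.7, 261.9]), array([444.1, 262.1])] [array([293.4, 254.1]), array([361.2, 367.5]), array([315.3, 286.2]), array([337.9, 325.7])]Traceback (most recent call last):
  File "<stdin>", line 14, in <module>
    return func(*args, **kwargs)
    vector_fun = VectorFunction(
        fun_wrapped,
    ...<6 lines>...
        workers=workers
    )
    self._update_fun()
    ~~~~~~~~~~~~~~~~^^
    self.f = self.fun_wrapped(xp_copy(self.x))
             ~~~~~~~~~~~~~~~~^^^^^^^^^^^^^^^^^
    return np.atleast_1d(self.fun(x))
                         ~~~~~~~~^^^
    return self.f(x, *self.args, **self.kwargs)
           ~~~~~~^^^^^^^^^^^^^^^^^^^^^^^^^^^^^^
  File "<stdin>", line 11, in res
  File "h.py", line 12, in proj
    c=R.T@(np.asarray(X)-p['eye']); u=K@np.array([c[0],-c[1],-c[2]]); return u[:2]/u[2]
                                                  ~^^^
IndexError: invalid index to scalar variable.
```

```bash
sed -i "s/R=np.array(p\['rotation'\])/R=rot(p)/" h.py; sed -i '2a from scipy.spatial.transform import Rotation as Rn\ndef rot(p): return Rn.from_euler("xyz",p["rotation"]).as_matrix()' h.py
cat > m1.py <<'E'
from h import *
np.set_printoptions(precision=4,suppress=True)
T=eyes.snapshot('top');S=eyes.snapshot('side')
def det(p,q): return [(np.array(x['xy']),x['confidence']) for x in models.tip_of(p,q)]
obs=[]
b=sorted([d[0] for d in det(T,'board1') if d[1]>.5],key=lambda z:z[0])[:4]
for i,z in enumerate(b): obs.append((T,z,i))
bs=sorted([d[0] for d in det(S,'board1') if d[1]>.5],key=lambda z:z[1]); print(b,bs)
if len(bs)==4:
    for i,z in enumerate(bs): obs.append((S,z,i))
def res(q):
    out=[proj(p,deck(q[:3],q[3],(.2175-.145*i)))-z for p,z,i in obs]
    out.append([(q[3]+.096)*300]*2)
    return np.concatenate(out)
s=least_squares(res,[.55,-.05,0,-.1],loss='soft_l1'); print('rack',s.x,np.round(res(s.x),1))
r=s.x
I=T['color'].copy();I=cv2.resize(I,None,fx=3,fy=3,interpolation=cv2.INTER_CUBIC)
def pl(P,col): cv2.polylines(I,[np.round((np.array([proj(T,X) for X in P])+.5)*3).astype(np.int32)],True,col,1)
R=r[:3]
pl([deck(R,-.1,.29),deck(R,.1,.29),deck(R,.1,-.29),deck(R,-.1,-.29)],(0,255,0))
for v in(.145,0,-.145): pl([deck(R,-.1,v),deck(R,.1,v)],(0,255,255))
pl([deck(R,r[3],.29,.014),deck(R,r[3],-.29,.014)],(255,0,255))
c,si=np.cos(R[2]),np.sin(R[2])
up=lambda x,y,z:np.array([R[0]+c*x-si*y,R[1]+si*x+c*y,z])
pl([up(.135,.29,.12),up(.278,.29,.12),up(.278,-.29,.12),up(.135,-.29,.12)],(255,0,0))
V,o=blocks(R)
for f,e,n in o:
    P=box(R,*f); pl(P[[1,3,7,5]],(255,255,255)); 
cr=I[300:840,740:1460]; cv2.imwrite('pics/ov1.png',cv2.cvtColor(cr,cv2.COLOR_RGB2BGR))
for p in (T,S):
  for m in models.masks_of(p,'roller1_mid'):
    print('roller',m['xy'],m['confidence'],m['mask'].sum(),at_z(p,m['xy'],.038)); 
  for d in det(p,'drainer')[:1]: print('drainer',at_z(p,d[0],0))
  for d in det(p,'rack')[:1]: print('rack',at_z(p,d[0],0))
E
python3 m1.py
```

```text
[array([336.6, 256.8]), array([389.4, 259.8]), array([442.3, 263.1])] [array([295.9, 255.5]), array([314.4, 286. ]), array([336.7, 328.6]), array([363.5, 368.7])]
rack [ 0.5679 -0.1546 -0.058  -0.0956] [-40.9  -1.2 -42.7  -0.6 -44.6  -0.2  -1.1   3.    0.1   6.6   0.5   3.1
   0.1   8.4   0.1   0.1]
block u,v mm [-18.  235.3] deg -7.2 err 0.078 views 2 world [0.562  0.0814 0.0739]
roller [369.1, 193.0] 0.45 23361 [ 0.669  -0.1405  0.038 ]
drainer [0.6703 0.1197 0.    ]
rack [ 0.5775 -0.1342  0.    ]
roller [247.3, 211.1] 0.89 601 [0.4454 0.3432 0.038 ]
roller [316.5, 239.6] 0.26 815 [0.5798 0.1207 0.038 ]
drainer [0.5202 0.3443 0.    ]
rack [ 0.5885 -0.1357  0.    ]
```

View pics/ov1.png

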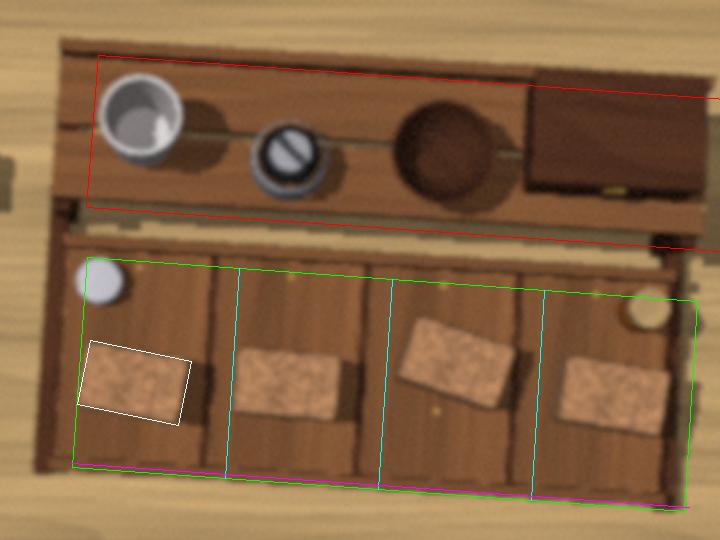

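```bash
cat > m2.py <<'E'
from h import *
np.set_printoptions(precision=4,suppress=True)
obs=[]
for k in range(3):
    for n in ('top','side'):
        p=eyes.snapshot(n)
        if k==0 and n=='top': T=p
        if k==0 and n=='side': S=p
        for x in models.tip_of(p,'board1'): 
            if x['confidence']>.5: obs.append((n,p,np.array(x['xy'])))
g=np.array([.575,-.135,-.05,-.096])
seam=[(213,270,.145),(207,455,.145),(370,275,0),(360,465,0),(520,285,-.145),(512,475,-.145)]
for it in range(4):
    A=[]
    for n,p,z in obs:
        d=[np.linalg.norm(proj(p,deck(g[:3],g[3],.2175-.145*i))-z) for i in range(4)]
        i=int(np.argmin(d)); 
        if d[i]<20: A.append((n,p,z,i))
    def res(q,wts=True):
        o=[proj(p,deck(q[:3],q[3],(.2175-.145*i)))-z for n,p,z,i in A]
        for x,y,v in seam:
            X=deck(q[:3],.08 if y<300 else -.08,v); o.append([proj(T,X)[0]-((x+740)/3-.5),0])
        o.append([(q[3]+.096)*300]*2); return np.concatenate(o)
    s=least_squares(res,g,loss='soft_l1'); g=s.x
print('rack',g)
for (n,p,z,i),e in zip(A,res(g).reshape(-1,2)): print(n,i+1,np.round(e,1),end='; ')
print('seam',np.round(res(g).reshape(-1,2)[len(A):,0],1))
np.save('rack.npy',g)
for n,p in(('t',T),('s',S)):
    I=cv2.resize(p['color'],None,fx=3,fy=3,interpolation=cv2.INTER_CUBIC); R=g[:3]
    def pl(P,col): cv2.polylines(I,[np.round((np.array([proj(p,X) for X in P])+.5)*3).astype(np.int32)],True,col,1)
    pl([deck(R,-.1,.29),deck(R,.1,.29),deck(R,.1,-.29),deck(R,-.1,-.29)],(0,255,0))
    for v in(.145,0,-.145): pl([deck(R,-.1,v),deck(R,.1,v)],(0,255,255))
    pl([deck(R,g[3],.29),deck(R,g[3],-.29)],(255,255,0))
    c,si=np.cos(R[2]),np.sin(R[2])
    up=lambda x,y,z:np.array([R[0]+c*x-si*y,R[1]+si*x+c*y,z])
    pl([up(.135,.29,.12),up(.278,.29,.12),up(.278,-.29,.12),up(.135,-.29,.12)],(255,0,0))
    if n=='t': TI=I[300:840,740:1460]
    else: SI=I[640:1240,800:1420]
    for m in models.masks_of(p,'block1_mid'): print(n,m['xy'],round(m['confidence'],2),m['mask'].sum(),np.median(p['color'][m['mask']],axis=0))
cv2.imwrite('pics/ov2.png',cv2.cvtColor(TI,cv2.COLOR_RGB2BGR)); cv2.imwrite('pics/ov2s.png',cv2.cvtColor(SI,cv2.COLOR_RGB2BGR))
E
python3 m2.py
```

```text
rack [ 0.5779 -0.1343 -0.0464 -0.0961]
top 3 [1.5 1.1]; top 4 [-0.4 -0.2]; top 1 [1.3 3.9]; top 2 [-3.5 -2.5]; side 4 [ 1.5 -0.9]; side 2 [-0.7  1.6]; side 1 [1.1 1.5]; side 3 [-2.6  1.7]; top 4 [-0.3 -0.5]; top 3 [ 3.  -1.2]; top 1 [ 3.  -1.5]; top 2 [-1.9 -2.4]; side 1 [-3.4 -1.8]; side 3 [-1.7 -2.9]; side 4 [-0.5  0.7]; side 2 [-1.9  3. ]; top 2 [-0.3  2.7]; top 4 [-1.4  1.6]; top 3 [ 1.6 -0.2]; top 1 [ 3.4 -1.4]; side 1 [ 0.4 -2.1]; side 3 [ 0.2 -2. ]; side 2 [-0.1  0.9]; side 4 [ 1.1 -0.9]; seam [ 0.9 -0.4 -0.6 -0.4  0.2 -0.1 -0. ]Traceback (most recent call last):
  File "m2.py", line 40, in <module>
    for m in models.masks_of(p,'block1_mid'): print(n,m['xy'],round(m['confidence'],2),m['mask'].sum(),np.median(p['color'][m['mask']],axis=0))
             ~~~~~~~~~~~~~~~^^^^^^^^^^^^^^^^
ValueError: only the last four pictures can be asked about
```

Call:
step_arm --commands '[[[0,0,0,0,0,-0.166,94],[0,0,0,0,0,-0.166,94],[0,0,0,0,0,-0.166,94],[0,0,0,0,0,-0.166,94],[0,0,0,0,0,-0.166,94],[0,0,0,0,0,-0.166,94],[0,0,0,0,0,-0.166,94],[0,0,0,0,0,0,94]]]'

```text
time: 3.8
tool_pos: [0.1931, -0.515, 0.4047]
ee_rot: [3.142, 0.0, 1.519]
wrist_force: [1.0, -1.1, -0.3]
width: 0.0939
finger_force: 0.0
```

```bash
cat > m3.py <<'E'
from h import *
np.set_printoptions(precision=4,suppress=True)
g=np.load('rack.npy')
T=eyes.snapshot('top');S=eyes.snapshot('side'); R=g[:3]
for n,p in(('t',T),('s',S)):
    I=cv2.resize(p['color'],None,fx=3,fy=3,interpolation=cv2.INTER_CUBIC)
    def pl(P,col): cv2.polylines(I,[np.round((np.array([proj(p,X) for X in P])+.5)*3).astype(np.int32)],True,col,1)
    pl([deck(R,-.1,.29),deck(R,.1,.29),deck(R,.1,-.29),deck(R,-.1,-.29)],(0,255,0))
    for v in(.145,0,-.145): pl([deck(R,-.1,v),deck(R,.1,v)],(0,255,255))
    pl([deck(R,g[3],.29),deck(R,g[3],-.29)],(255,255,0))
    c,si=np.cos(R[2]),np.sin(R[2])
    up=lambda x,y,z:np.array([R[0]+c*x-si*y,R[1]+si*x+c*y,z])
    pl([up(.135,.29,.12),up(.278,.29,.12),up(.278,-.29,.12),up(.135,-.29,.12)],(255,0,0))
    if n=='t': TI=I[300:840,740:1460]
    else: SI=I[640:1240,800:1420]
    for m in models.masks_of(p,'block1_mid'): print(n,m['xy'],round(m['confidence'],2),m['mask'].sum(),np.median(p['color'][m['mask']],axis=0))
cv2.imwrite('pics/ov2.png',cv2.cvtColor(np.vstack([TI[:,:620],SI])[::1],cv2.COLOR_RGB2BGR)) if 0 else None
a=TI; b=SI[:540]
cv2.imwrite('pics/ov2.png',cv2.cvtColor(TI,cv2.COLOR_RGB2BGR)); cv2.imwrite('pics/ov2s.png',cv2.cvtColor(SI,cv2.COLOR_RGB2BGR))
E
python3 m3.py
```

```text
t [312.8, 303.0] 0.8 708 [103.  51. 136.]
t [223.1, 160.6] 0.8 800 [100.  48. 132.]
t [288.3, 226.5] 0.75 783 [167. 121.  86.]
t [362.7, 311.6] 0.74 715 [102.  50. 135.]
t [253.7, 317.2] 0.56 764 [104.  52. 136.]
s [316.2, 240.6] 0.89 755 [169. 124.  86.]
s [247.9, 280.8] 0.44 68 [110.  55. 141.]
```

View pics/ov2.png

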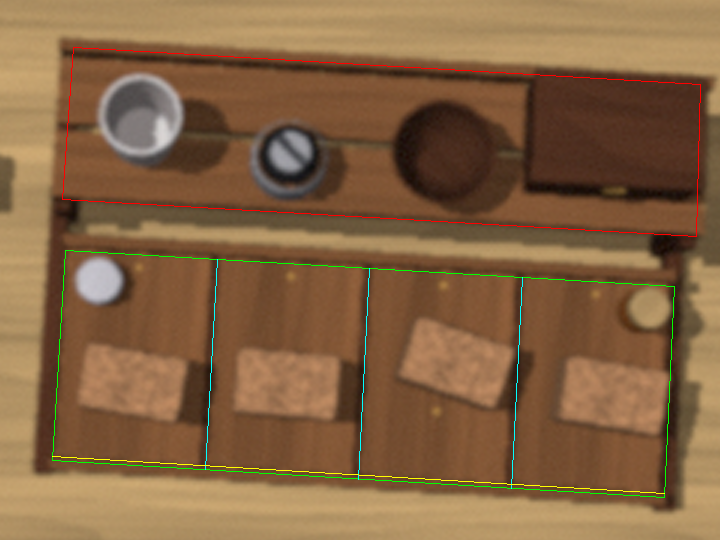

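View pics/ov2s.png

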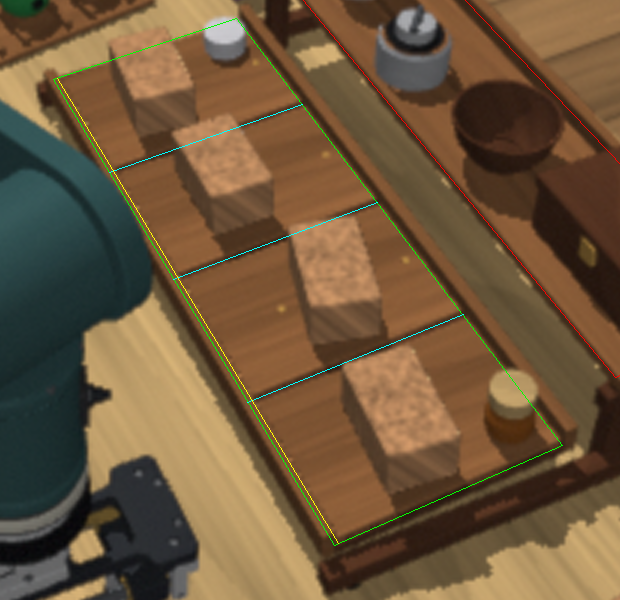

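```bash
cat >> h.py <<'E'
RK=np.load('rack.npy')[:3]
def topmask(p,lo=(100,75,0)):
    c=p['color'].astype(int); return ((c[...,0]>125)&(c[...,1]>85)&(c[...,0]-c[...,2]>45))
def seek(p=None,verbose=True,tag=None):
    p=p or eyes.snapshot('top'); r=RK
    poly=np.array([proj(p,deck(r,u,v,.05)) for u,v in((-.115,.29),(.1,.29),(.1,-.29),(-.115,-.29))])
    m=np.zeros((480,640),np.uint8); cv2.fillConvexPoly(m,poly.astype(np.int32),1)
    m=m*topmask(p).astype(np.uint8); n,lab,st,ce=cv2.connectedComponentsWithStats(m)
    out=[]
    for i in range(1,n):
        if st[i,4]<350: continue
        X=invdeck(r,at_z(p,ce[i],.1)); 
        mm=(lab==i).astype(np.float32)
        x0=[X[0],X[1]]; best=None
        def cost(q):
            P=np.array([deck(r,q[0]+np.cos(q[2]/10)*a*.03-np.sin(q[2]/10)*b*.0475,q[1]+np.sin(q[2]/10)*a*.03+np.cos(q[2]/10)*b*.0475,.05) for a,b in((1,1),(1,-1),(-1,-1),(-1,1))])
            return np.abs(sil(p,P)-mm).sum()/mm.sum()
        for a in(-3,-1,1,3):
            s0=np.array([x0[0],x0[1],a]); z=minimize(cost,s0,method='Nelder-Mead',options=dict(initial_simplex=[s0,s0+[.01,0,0],s0+[0,.01,0],s0+[0,0,1.5]],maxiter=80,xatol=2e-4,fatol=1e-3))
            if best is None or z.fun<best.fun: best=z
        out.append(np.r_[best.x[:2],best.x[2]/10,best.fun,st[i,4]])
    out.sort(key=lambda q:-q[1])
    if verbose:
        for q in out: print('block u,v mm',np.round(q[:2]*1e3,1),'deg',round(np.degrees(q[2]),1),'err',round(q[3],2),'area',q[4])
    if tag:
        I=cv2.resize(p['color'],None,fx=3,fy=3,interpolation=cv2.INTER_CUBIC)
        for q in out: cv2.polylines(I,[np.round((np.array([proj(p,X) for X in box(r,*q[:3])[[1,3,7,5]]])+.5)*3).astype(np.int32)],True,(255,255,255),1)
        cv2.imwrite('pics/'+tag,cv2.cvtColor(I[300:840,740:1460],cv2.COLOR_RGB2BGR))
    return out
def D(a=0.):
    Rz,Ry=rackT(RK); A=Rz@Ry@Rn.from_euler('z',a).as_matrix(); return np.c_[A[:,1],A[:,0],-A[:,2]]
def flat(a): # tool down, closing axis along world angle a
    c,s=np.cos(a),np.sin(a); return np.array([[-s,c,0],[c,s,0],[0,0,-1.]])
def plan(*W): # (grasp point, R, grip, rows)
    o=robot.get_obs(); p=np.array(o['tool_pos']); R=Rn.from_euler('xyz',o['ee_rot']); rows=[]
    g0=None
    for X,Q,g,n in W:
        Q=Rn.from_matrix(Q); q=np.asarray(X)-Q.as_matrix()[:,2]*.18
        p0,R0=p.copy(),R; dv=(R0.inv()*Q).as_rotvec()
        for k in range(1,n+1):
            t=k/n; pt=p0+(q-p0)*t; Rt=R0*Rn.from_rotvec(dv*t)
            d=np.round(R.inv().apply(pt-p)*2)/2; w=np.round((R.inv()*Rt).as_rotvec(),3)
            rows.append([float(x) for x in d]+[float(x) for x in w]+[g])
            p=p+R.apply(d); R=R*Rn.from_rotvec(w)
    a=np.abs(np.array(rows)); print(len(rows),'rows max',a[:,:3].max(0),a[:,3:6].max())
    f=lambda x: ('%g'%x) if x else '0'
    for i in range(0,len(rows),20): print('[['+', '.join('['+', '.join(f(x) for x in r)+']' for r in rows[i:i+20])+']]')
E
python3 - <<'E'
from h import *
o=seek(tag='b1.png')
q=o[-1]
plan((deck(RK,q[0],q[1],.13),D(q[2]),94,12),(deck(RK,q[0],q[1],.038),D(q[2]),94,4))
E
```

```text
block u,v mm [-24.5 217. ] deg -6.1 err 0.44 area 1291.0
block u,v mm [-17.4  74.5] deg -0.5 err 0.33 area 1071.0
block u,v mm [-112.2   11.9] deg 30.2 err 1.91 area 581.0
block u,v mm [ 11.4 -81. ] deg -15.4 err 0.19 area 852.0
block u,v mm [  -9.8 -226.6] deg -5.3 err 0.15 area 828.0
16 rows max [0.  0.5 0. ] 0.008
[[[0, 0, 0, -0.005, 0, 0.007, 94], [0, 0, 0, -0.005, 0.001, 0.008, 94], [0, 0, 0, -0.005, 0, 0.007, 94], [0, 0, 0, -0.005, 0, 0.007, 94], [0, 0, 0, -0.005, 0, 0.007, 94], [0, 0, 0, -0.005, 0.001, 0.008, 94], [0, 0, 0, -0.006, 0, 0.007, 94], [0, 0, 0, -0.005, 0, 0.007, 94], [0, 0, 0, -0.005, 0, 0.007, 94], [0, 0.5, 0, -0.005, 0.001, 0.008, 94], [0, 0, 0, -0.005, 0, 0.007, 94], [0, 0, 0, -0.005, 0, 0.007, 94], [0, 0, 0, 0, 0, 0, 94], [0, 0, 0, 0, 0, 0, 94], [0, 0, 0, 0, 0, 0, 94], [0, 0, 0, 0, 0, 0, 94]]]
```

View pics/b1.png

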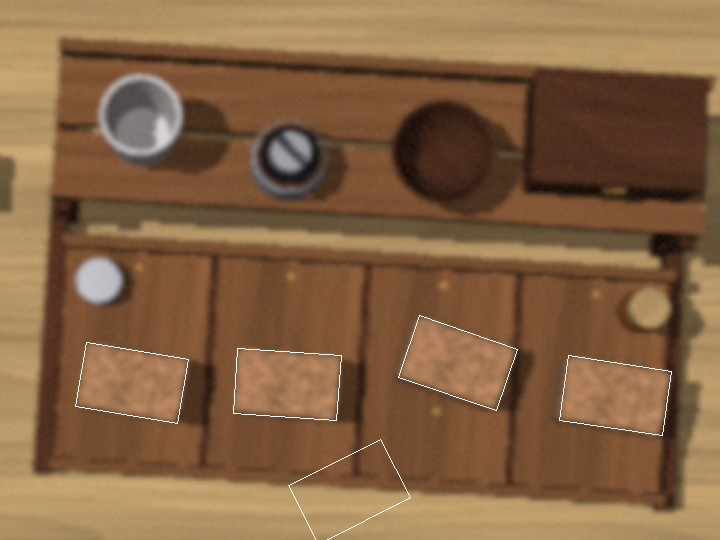

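```bash
sed -i "s/return ((c\[...,0\]>125).*/return (c[...,0]>140)\&(c[...,1]>98)\&(c[...,0]-c[...,2]>55)\&(c[...,0]-c[...,1]>36)/; s/R.inv().apply(pt-p)\*2)\/2/R.inv().apply(pt-p)*2e3)\/2/; s/p=p+R.apply(d);/p=p+R.apply(d)\/1e3;/" h.py
python3 - <<'E'
from h import *
o=seek()
q=o[-1]
plan((deck(RK,q[0],q[1],.13),D(q[2]),94,12),(deck(RK,q[0],q[1],.038),D(q[2]),94,5))
E
```

```text
block u,v mm [-25.  215.7] deg -6.1 err 0.11 area 688.0
block u,v mm [-18.   73.1] deg -1.8 err 0.11 area 687.0
block u,v mm [ 10.8 -81.7] deg -15.5 err 0.12 area 680.0
block u,v mm [ -10.3 -227.4] deg -6.1 err 0.12 area 683.0
17 rows max [17.  28.  18.5] 0.009
[[[14.5, 28, 4, -0.005, 0, 0.008, 94], [14.5, 28, 4, -0.005, 0.001, 0.009, 94], [15, 27.5, 4, -0.005, 0, 0.008, 94], [15, 28, 4, -0.005, 0, 0.009, 94], [15, 27.5, 4.5, -0.005, 0, 0.008, 94], [15.5, 27, 4.5, -0.005, 0.001, 0.009, 94], [16, 27.5, 5, -0.006, 0, 0.008, 94], [16, 27, 4.5, -0.005, 0, 0.009, 94], [16, 26.5, 5, -0.005, 0.001, 0.008, 94], [16.5, 27, 5, -0.005, 0, 0.008, 94], [16.5, 26.5, 5.5, -0.005, 0, 0.009, 94], [17, 26, 5.5, -0.005, 0, 0.008, 94], [0, 0, 18.5, 0, 0, 0, 94], [0, 0, 18.5, 0, 0, 0, 94], [0, 0, 18, 0, 0, 0, 94], [0, 0, 18.5, 0, 0, 0, 94], [0, 0, 18.5, 0, 0, 0, 94]]]
```

Call:
step_arm --commands '[[[14.5,28,4,-0.005,0,0.008,94],[14.5,28,4,-0.005,0.001,0.009,94],[15,27.5,4,-0.005,0,0.008,94],[15,28,4,-0.005,0,0.009,94],[15,27.5,4.5,-0.005,0,0.008,94],[15.5,27,4.5,-0.005,0.001,0.009,94],[16,27.5,5,-0.006,0,0.008,94],[16,27,4.5,-0.005,0,0.009,94],[16,26.5,5,-0.005,0.001,0.008,94],[16.5,27,5,-0.005,0,0.008,94],[16.5,26.5,5.5,-0.005,0,0.009,94],[17,26,5.5,-0.005,0,0.008,94],[0,0,18.5,0,0,0,94],[0,0,18.5,0,0,0,94],[0,0,18,0,0,0,94],[0,0,18.5,0,0,0,94],[0,0,18.5,0,0,0,94]]]'

```text
time: 6.22
tool_pos: [0.543, -0.3603, 0.2655]
ee_rot: [3.081, -0.006, 1.419]
wrist_force: [0.3, 0.8, 0.5]
width: 0.094
finger_force: 0.0
```

Call:
step_arm --commands '[[[0,0,0,0,0,0,40],[0,0,0,0,0,0,40],[0,0,0,0,0,0,40],[0,0,0,0,0,0,40],[0,0,0,0,0,0,40]]]'

```text
time: 6.85
tool_pos: [0.5436, -0.3601, 0.268]
ee_rot: [3.079, -0.005, 1.42]
wrist_force: [-0.2, -0.4, 1.8]
width: 0.0598
finger_force: 30.0
```

```bash
cat >> h.py <<'E'
def gp():
    o=robot.get_obs(); R=Rn.from_euler('xyz',o['ee_rot']).as_matrix(); X=np.array(o['tool_pos'])+R[:,2]*.18
    d=invdeck(RK,X); Rz,Ry=rackT(RK); f=(Rz@Ry).T@np.array(o['wrist_force']); print('t',round(o['time'],1),'grasp deck mm',np.round(d*1e3,1),'world',np.round(X,4),'F deck',np.round(f,1),'w',round(o['width']*1e3,1),'ff',round(o['finger_force'],1))
    return d
E
python3 - <<'E'
from h import *
d=gp()
v=-.2175
# block v offset in hand
vo=0.0
plan((deck(RK,d[0],d[1],.046),D(-np.radians(6.1)),40,1),(deck(RK,-.066,v,.046),D(),40,5),(deck(RK,-.066,v,.0375),D(),40,2),(deck(RK,-.070,v,.0375),D(),40,2),(deck(RK,-.072,v,.0375),D(),40,2))
E
```

```text
t 6.8 grasp deck mm [ -10.1 -227.5   39. ] world [ 0.5548 -0.3609  0.0884] F deck [-0.1 -0.5  1.8] w 59.8 ff 30.0
12 rows max [ 2.  11.5  7. ] 0.022
[[[-0.5, 0.5, -7, 0.002, 0.001, 0.002, 40], [1, -11.5, 0, 0, 0, -0.021, 40], [1, -11, 0, 0, 0, -0.022, 40], [1, -11.5, 0, 0, 0, -0.021, 40], [2, -11.5, 0, 0, 0, -0.021, 40], [1.5, -11, 0, 0, 0, -0.022, 40], [0, 0, 4.5, 0, 0, 0, 40], [0, 0, 4, 0, 0, 0, 40], [0, -2, 0, 0, 0, 0, 40], [0, -2, 0, 0, 0, 0, 40], [0, -1, 0, 0, 0, 0, 40], [0, -1, 0, 0, 0, 0, 40]]]
```

Call:
step_arm --commands '[[[-0.5,0.5,-7,0.002,0.001,0.002,40],[1,-11.5,0,0,0,-0.021,40],[1,-11,0,0,0,-0.022,40],[1,-11.5,0,0,0,-0.021,40],[2,-11.5,0,0,0,-0.021,40],[1.5,-11,0,0,0,-0.022,40],[0,0,3.5,0,0,0,40],[0,0,3.5,0,0,0,40],[0,-2,0,0,0,0,40],[0,-1,0,0,0,0,40]]]'

```text
time: 8.1
tool_pos: [0.4863, -0.3479, 0.2644]
ee_rot: [3.079, 0.001, 1.525]
wrist_force: [3.6, 1.5, 2.9]
width: 0.0599
finger_force: 30.0
```

```bash
python3 -c "
from h import *
gp(); p=eyes.snapshot('side'); I=cv2.resize(p['color'][240:440,240:440],None,fx=3,fy=3,interpolation=cv2.INTER_CUBIC); cv2.imwrite('pics/c1.png',I[...,::-1])"
```

```text
t 8.1 grasp deck mm [ -68.  -217.7   39. ] world [ 0.4976 -0.3485  0.0848] F deck [3.7 1.7 2.7] w 59.9 ff 30.0
```

View pics/c1.png

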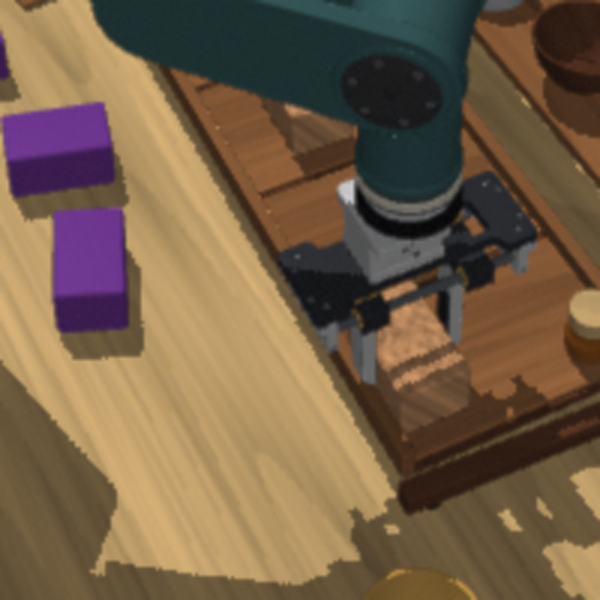

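The block is held aligned, with the front finger above the rail. I'll press it gently on towards the rail.

Call:
step_arm --commands '[[[0,-1,0,0,0,0,40],[0,-1,0,0,0,0,40]]]'

```text
time: 8.4
tool_pos: [0.4853, -0.3478, 0.2645]
ee_rot: [3.075, 0.001, 1.526]
wrist_force: [9.1, -0.2, 1.8]
width: 0.06
finger_force: 30.0
```

Call:
step_arm --commands '[[[0,-1,0,0,0,0,40],[0,-1,0,0,0,0,40]]]'

```text
time: 8.65
tool_pos: [0.4844, -0.3477, 0.2646]
ee_rot: [3.07, 0.001, 1.526]
wrist_force: [13.4, -1.1, -0.0]
width: 0.0597
finger_force: 30.0
```

```bash
python3 -c "
from h import *
gp()"
```

```text
t 8.7 grasp deck mm [ -68.4 -217.7   39.3] world [ 0.4972 -0.3485  0.0851] F deck [13.4 -0.4 -0.9] w 59.7 ff 30.0
```

```bash
python3 -c "
from h import *
d=gp()
u,v,a=.0108,-.0817,np.radians(-15.5)
plan((deck(RK,-.0660,d[1],.039),D(),40,2),(deck(RK,-.066,d[1],.039),D(),94,4),(deck(RK,-.066,d[1],.12),D(),94,3),(deck(RK,u,v,.12),D(a),94,5),(deck(RK,u,v,.0385),D(a),94,4))"
```

```text
t 8.7 grasp deck mm [ -68.4 -217.7   39.3] world [ 0.4972 -0.3485  0.0851] F deck [13.4 -0.4 -0.9] w 59.7 ff 30.0
18 rows max [30.  15.5 27. ] 0.055
[[[0, 2, 0, 0.005, 0.001, 0.001, 40], [-0.5, 2, 0.5, 0.005, 0, 0, 40], [0, 0, 0, 0, 0, 0, 94], [0, 0, 0, 0, 0, 0, 94], [0, 0, 0, 0, 0, 0, 94], [0, 0, 0, 0, 0, 0, 94], [0, 0, -27, 0, 0, 0, 94], [0, 0, -27, 0, 0, 0, 94], [0, 0, -27, 0, 0, 0, 94], [27, 15.5, 0, 0, 0, 0.054, 94], [28.5, 14, 0, 0, 0, 0.054, 94], [28.5, 12, 0, 0, 0, 0.055, 94], [29.5, 11, 0, 0, 0, 0.054, 94], [30, 9, 0, 0, 0, 0.054, 94], [0, 0, 20.5, 0, 0, 0, 94], [0, 0, 20, 0, 0, 0, 94], [0, 0, 20.5, 0, 0, 0, 94], [0, 0, 20.5, 0, 0, 0, 94]]]
```

Call:
step_arm --commands '[[[0,1.5,0,0,0,0,40],[0,1.5,0,0,0,0,40],[0,0,0,0,0,0,94],[0,0,0,0,0,0,94],[0,0,0,0,0,0,94],[0,0,0,0,0,0,94],[0,0,-27,0,0,0,94],[0,0,-27,0,0,0,94],[0,0,-27,0,0,0,94],[27,15.5,0,0,0,0.054,94],[28.5,14,0,0,0,0.054,94],[28.5,12,0,0,0,0.055,94],[29.5,11,0,0,0,0.054,94],[30,9,0,0,0,0.054,94],[0,0,0,0,0,0,94]]]'

```text
time: 10.52
tool_pos: [0.5633, -0.2132, 0.3487]
ee_rot: [3.085, -0.017, 1.258]
wrist_force: [-0.2, -0.5, -0.6]
width: 0.0944
finger_force: 0.0
```

```bash
python3 -c "
from h import *
d=gp(); seek()
u,v,a=.0108,-.0817,np.radians(-15.5)
plan((deck(RK,u,v,.0385),D(a),94,4))"
```

```text
t 10.5 grasp deck mm [  6.9 -79.3 118.9] world [ 0.5738 -0.2135  0.1691] F deck [-0.2 -0.5 -0.6] w 94.4 ff 0.0
block u,v mm [-24.8 216.1] deg -6.9 err 0.07 area 718.0
block u,v mm [-17.7  74. ] deg -1.6 err 0.07 area 722.0
4 rows max [ 0.   1.  20.5] 0.001
[[[0, 1, 20, -0.001, 0, 0.001, 94], [0, 1, 20, 0, 0, 0, 94], [0, 1, 20, -0.001, 0, 0.001, 94], [0, 1, 20.5, -0.001, 0, 0, 94]]]
```

```bash
cat >> h.py <<'E'
def pick_place(u,v,a,vt,n=4):
    plan((deck(RK,u,v,.0385),D(a),94,n),(deck(RK,u,v,.0385),D(a),40,6),(deck(RK,u,v,.046),D(a),40,1),(deck(RK,-.0645,vt,.046),D(),40,5),(deck(RK,-.0645,vt,.039),D(),40,2))
E
python3 -c "
from h import *
pick_place(.0108,-.0817,np.radians(-15.5),-.0725)"
```

```text
18 rows max [ 2.5 15.5 20.5] 0.054
[[[0, 1, 20, -0.001, 0, 0.001, 94], [0, 1, 20, 0, 0, 0, 94], [0, 1, 20, -0.001, 0, 0.001, 94], [0, 1, 20.5, -0.001, 0, 0, 94], [0, 0, 0, 0, 0, 0, 40], [0, 0, 0, 0, 0, 0, 40], [0, 0, 0, 0, 0, 0, 40], [0, 0, 0, 0, 0, 0, 40], [0, 0, 0, 0, 0, 0, 40], [0, 0, 0, 0, 0, 0, 40], [0, 0, -7.5, 0, 0, 0, 40], [-2.5, -15, 0, 0, 0, -0.054, 40], [-1, -15, 0, 0, 0, -0.054, 40], [-1, -15, 0, 0, 0, -0.054, 40], [0.5, -15.5, 0, 0, 0, -0.054, 40], [1, -15, 0, 0, 0, -0.054, 40], [0, 0, 3.5, 0, 0, 0, 40], [0, 0, 3.5, 0, 0, 0, 40]]]
```

Call:
step_arm --commands '[[[0,1,20,-0.001,0,0.001,94],[0,1,20,0,0,0,94],[0,1,20,-0.001,0,0.001,94],[0,1,20.5,-0.001,0,0,94],[0,0,0,0,0,0,40],[0,0,0,0,0,0,40],[0,0,0,0,0,0,40],[0,0,0,0,0,0,40],[0,0,0,0,0,0,40],[0,0,0,0,0,0,40],[0,0,-7.5,0,0,0,40],[-2.5,-15,0,0,0,-0.054,40],[-1,-15,0,0,0,-0.054,40],[-1,-15,0,0,0,-0.054,40],[0.5,-15.5,0,0,0,-0.054,40],[1,-15,0,0,0,-0.054,40],[0,0,3.5,0,0,0,40],[0,0,3.5,0,0,0,40],[0,-1.5,0,0,0,0,40],[0,-1.5,0,0,0,0,40]]]'

```text
time: 13.08
tool_pos: [0.4946, -0.2034, 0.2651]
ee_rot: [3.077, 0.001, 1.522]
wrist_force: [0.4, -0.8, 2.2]
width: 0.06
finger_force: 30.0
```

Call:
step_arm --commands '[[[0,-1,0,0,0,0,40],[0,-1,0,0,0,0,40]]]'

```text
time: 13.32
tool_pos: [0.4924, -0.2033, 0.2651]
ee_rot: [3.076, 0.001, 1.522]
wrist_force: [5.1, -0.8, 2.4]
width: 0.0597
finger_force: 30.0
```

```bash
python3 -c "
from h import *
gp()"
```

```text
t 13.3 grasp deck mm [-68.  -73.   39.7] world [ 0.5042 -0.204   0.0855] F deck [ 5.2 -0.5  2.1] w 59.7 ff 30.0
```

Call:
step_arm --commands '[[[0,-1,0,0,0,0,40],[0,-1,0,0,0,0,40]]]'

```text
time: 13.58
tool_pos: [0.4914, -0.2032, 0.2651]
ee_rot: [3.071, 0.001, 1.522]
wrist_force: [9.6, -0.7, -0.7]
width: 0.0597
finger_force: 30.0
```

Call:
step_arm --commands '[[[0,1.5,0,0,0,0,40],[0,1,0,0,0,0,40],[0,0,0,0,0,0,94],[0,0,0,0,0,0,94],[0,0,0,0,0,0,94],[0,0,0,0,0,0,94],[0,0,-27,0,0,0,94],[0,0,-27,0,0,0,94],[0,0,-27,0,0,0,94]]]'

```text
time: 14.7
tool_pos: [0.4869, -0.2028, 0.3457]
ee_rot: [3.08, -0.0, 1.522]
wrist_force: [0.0, -0.1, 0.4]
width: 0.0939
finger_force: 0.0
```

```bash
python3 -c "
from h import *
gp(); seek()
u,v,a=-.0178,.0737,np.radians(-1.6)
plan((deck(RK,u,v,.12),D(a),94,5))
plan((deck(RK,u,v,.12),D(a),94,5),(deck(RK,u,v,.0385),D(a),94,4),(deck(RK,u,v,.0385),D(a),40,6))"
```

```text
t 14.7 grasp deck mm [-69.4 -72.6 120.5] world [ 0.4979 -0.2033  0.1661] F deck [ 0.1 -0.1  0.4] w 93.9 ff 0.0
block u,v mm [-25.3 216.3] deg -6.2 err 0.08 area 713.0
block u,v mm [-17.5  73.9] deg -1.6 err 0.07 area 720.0
5 rows max [30. 10.  1.] 0.005
[[[29.5, 10, 1, 0.001, 0.001, 0.005, 94], [29.5, 10, 1, 0.002, 0, 0.005, 94], [29, 10, 1, 0.001, 0.001, 0.005, 94], [30, 9.5, 1, 0.002, 0, 0.005, 94], [29.5, 9.5, 1, 0.001, 0.001, 0.005, 94]]]
15 rows max [30.  10.  20.5] 0.005
[[[29.5, 10, 1, 0.001, 0.001, 0.005, 94], [29.5, 10, 1, 0.002, 0, 0.005, 94], [29, 10, 1, 0.001, 0.001, 0.005, 94], [30, 9.5, 1, 0.002, 0, 0.005, 94], [29.5, 9.5, 1, 0.001, 0.001, 0.005, 94], [0, 0, 20.5, 0, 0, 0, 94], [0, 0, 20, 0, 0, 0, 94], [0, 0, 20.5, 0, 0, 0, 94], [0, 0, 20.5, 0, 0, 0, 94], [0, 0, 0, 0, 0, 0, 40], [0, 0, 0, 0, 0, 0, 40], [0, 0, 0, 0, 0, 0, 40], [0, 0, 0, 0, 0, 0, 40], [0, 0, 0, 0, 0, 0, 40], [0, 0, 0, 0, 0, 0, 40]]]
```

Call:
step_arm --commands '[[[29.5,10,1,0.001,0.001,0.005,94],[29.5,10,1,0.002,0,0.005,94],[29,10,1,0.001,0.001,0.005,94],[30,9.5,1,0.002,0,0.005,94],[29.5,9.5,1,0.001,0.001,0.005,94],[0,0,20.5,0,0,0,94],[0,0,20,0,0,0,94],[0,0,20.5,0,0,0,94],[0,0,20.5,0,0,0,94],[0,0,0,0,0,0,94],[0,0,0,0,0,0,40],[0,0,0,0,0,0,40],[0,0,0,0,0,0,40],[0,0,0,0,0,0,40],[0,0,0,0,0,0,40],[0,0,0,0,0,0,40]]]'

```text
time: 16.75
tool_pos: [0.5498, -0.0585, 0.2627]
ee_rot: [3.085, -0.004, 1.497]
wrist_force: [-0.1, -0.8, 3.0]
width: 0.0599
finger_force: 30.0
```

```bash
cat >> h.py <<'E'
def place(vb,vt): # vb: block v before; vt: target
    d=gp(); a=np.arctan2(*(lambda y:(y[1],y[0]))((lambda R:(rackT(RK)[0]@rackT(RK)[1]).T@R[:,1])(Rn.from_euler('xyz',robot.get_obs()['ee_rot']).as_matrix())))
    print('a',np.degrees(a)); v=vt+(d[1]-vb)
    plan((deck(RK,d[0],d[1],d[2]+.007),D(a),40,1),(deck(RK,-.0645,v,d[2]+.007),D(),40,4),(deck(RK,-.0645,v,d[2]),D(),40,2),(deck(RK,-.0680,v,d[2]),D(),40,2),(deck(RK,-.0710,v,d[2]),D(),40,3))
E
python3 -c "
from h import *
place(.0737,.0725)"
```

```text
t 16.8 grasp deck mm [-19.3  74.9  34.3] world [ 0.56   -0.0585  0.083 ] F deck [ 0.1 -0.8  3. ] w 59.9 ff 30.0
a -1.5783441573369679
12 rows max [ 0.5 11.5  7. ] 0.007
[[[0.5, -1, -7, -0.004, -0.003, 0, 40], [-0.5, -11, 0, 0, 0, -0.007, 40], [-0.5, -11.5, 0, 0, 0, -0.007, 40], [-0.5, -11, 0, 0, 0, -0.007, 40], [-0.5, -11.5, 0, 0, 0, -0.007, 40], [0, 0, 3.5, 0, 0, 0, 40], [0, 0, 3.5, 0, 0, 0, 40], [0, -1.5, 0, 0, 0, 0, 40], [0, -2, 0, 0, 0, 0, 40], [0, -1, 0, 0, 0, 0, 40], [0, -1, 0, 0, 0, 0, 40], [0, -1, 0, 0, 0, 0, 40]]]
```

The grasp is 4 mm lower than planned, so the front finger would nearly touch the rail. I'll regrip higher.

Call:
step_arm --commands '[[[0,0,0,0,0,0,72],[0,0,0,0,0,0,72],[0,0,-5,-0.004,-0.003,0,72],[0,0,0,0,0,0,40],[0,0,0,0,0,0,40],[0,0,0,0,0,0,40],[0,0,0,0,0,0,40]]]'

```text
time: 17.62
tool_pos: [0.5492, -0.0585, 0.2672]
ee_rot: [3.082, -0.002, 1.497]
wrist_force: [-0.3, -0.1, 2.2]
width: 0.0599
finger_force: 30.0
```

```bash
python3 -c "
from h import *
place(.0737,.0725)"
```

```text
t 17.6 grasp deck mm [-19.1  74.4  38.8] world [ 0.5599 -0.059   0.0875] F deck [-0.1 -0.1  2.2] w 59.9 ff 30.0
a -1.5771088438101126
12 rows max [ 0.5 11.5  7. ] 0.007
[[[0, -0.5, -7, -0.002, 0, 0, 40], [-0.5, -11.5, 0, 0, 0, -0.007, 40], [-0.5, -11, 0, 0, 0, -0.007, 40], [-0.5, -11.5, 0, 0, 0, -0.007, 40], [-0.5, -11, 0, 0, 0, -0.007, 40], [0, 0, 3.5, 0, 0, 0, 40], [0, 0, 3.5, 0, 0, 0, 40], [0, -2, 0, 0, 0, 0, 40], [0, -1.5, 0, 0, 0, 0, 40], [0, -1, 0, 0, 0, 0, 40], [0, -1, 0, 0, 0, 0, 40], [0, -1, 0, 0, 0, 0, 40]]]
```

Call:
step_arm --commands '[[[0,-0.5,-7,-0.002,0,0,40],[-0.5,-11.5,0,0,0,-0.007,40],[-0.5,-11,0,0,0,-0.007,40],[-0.5,-11.5,0,0,0,-0.007,40],[-0.5,-11,0,0,0,-0.007,40],[0,0,3.5,0,0,0,40],[0,0,3.5,0,0,0,40],[0,-2,0,0,0,0,40],[0,-1.5,0,0,0,0,40],[0,-1,0,0,0,0,40],[0,-1,0,0,0,0,40],[0,-1,0,0,0,0,40]]]'

```text
time: 19.12
tool_pos: [0.4987, -0.0574, 0.2643]
ee_rot: [3.074, 0.0, 1.525]
wrist_force: [9.1, -0.1, -4.4]
width: 0.0596
finger_force: 30.0
```

```bash
python3 -c "
from h import *
gp()"
```

```text
t 19.1 grasp deck mm [-68.2  73.1  38.9] world [ 0.5109 -0.058   0.0847] F deck [ 8.8  0.3 -4.9] w 59.6 ff 30.0
```

Call:
step_arm --commands '[[[0,1.5,0,0,0,0,40],[0,1,0,0,0,0,40],[0,0,0,0,0,0,94],[0,0,0,0,0,0,94],[0,0,0,0,0,0,94],[0,0,0,0,0,0,94],[0,0,-27,0,0,0,94],[0,0,-27,0,0,0,94],[0,0,-27,0,0,0,94],[0,0,0,0,0,0,94]]]'

```text
time: 20.38
tool_pos: [0.4953, -0.0573, 0.3473]
ee_rot: [3.075, 0.001, 1.525]
wrist_force: [0.2, -0.4, -0.3]
width: 0.0938
finger_force: 0.0
```

```bash
python3 -c "
from h import *
gp(); seek()
u,v,a=-.0252,.2163,np.radians(-6.4)
plan((deck(RK,u,v,.11),D(a),94,5),(deck(RK,u,v,.11),D(a),94,1))"
```

```text
t 20.4 grasp deck mm [-66.8  72.9 122. ] world [ 0.5072 -0.058   0.1677] F deck [ 0.3 -0.4 -0.3] w 93.8 ff 0.0
block u,v mm [-25.1 216.2] deg -6.8 err 0.1 area 698.0
6 rows max [29.5  8.5  2. ] 0.023
[[[28.5, 8.5, 2, 0, 0, 0.022, 94], [29, 8, 2, 0.001, 0, 0.023, 94], [29, 7.5, 2, 0, 0, 0.022, 94], [29, 6.5, 2, 0, 0, 0.023, 94], [29.5, 6, 2, 0.001, 0, 0.022, 94], [0, 0, 0, 0, 0, 0, 94]]]
```

Call:
step_arm --commands '[[[28.5,8.5,2,0,0,0.022,94],[29,8,2,0.001,0,0.023,94],[29,7.5,2,0,0,0.022,94],[29,6.5,2,0,0,0.023,94],[29.5,6,2,0.001,0,0.022,94],[0,0,0,0,0,0,94]]]'

```text
time: 21.18
tool_pos: [0.5448, 0.0854, 0.3348]
ee_rot: [3.087, -0.006, 1.416]
wrist_force: [-0.2, -0.6, 0.6]
width: 0.0943
finger_force: 0.0
```

```bash
python3 -c "
from h import *
gp()
u,v,a=-.0252,.2163,np.radians(-6.5)
plan((deck(RK,u,v,.0395),D(a),94,4),(deck(RK,u,v,.0395),D(a),94,1),(deck(RK,u,v,.0395),D(a),40,6))"
```

```text
t 21.2 grasp deck mm [-26.9 217.9 106.9] world [0.5546 0.0849 0.1551] F deck [-0.2 -0.6  0.6] w 94.3 ff 0.0
11 rows max [ 0.5  0.5 17. ] 0.002
[[[-0.5, 0.5, 17, -0.002, 0, 0.001, 94], [-0.5, 0, 16.5, -0.001, 0, 0.001, 94], [0, 0.5, 17, -0.002, 0.001, 0.002, 94], [-0.5, 0, 17, -0.001, 0, 0.001, 94], [0, 0, 0, 0, 0, 0, 94], [0, 0, 0, 0, 0, 0, 40], [0, 0, 0, 0, 0, 0, 40], [0, 0, 0, 0, 0, 0, 40], [0, 0, 0, 0, 0, 0, 40], [0, 0, 0, 0, 0, 0, 40], [0, 0, 0, 0, 0, 0, 40]]]
```

Call:
step_arm --commands '[[[-0.5,0.5,17,-0.002,0,0.001,94],[-0.5,0,16.5,-0.001,0,0.001,94],[0,0.5,17,-0.002,0.001,0.002,94],[-0.5,0,16,-0.001,0,0.001,94],[0,0,0,0,0,0,94],[0,0,0,0,0,0,40],[0,0,0,0,0,0,40],[0,0,0,0,0,0,40],[0,0,0,0,0,0,40],[0,0,0,0,0,0,40],[0,0,0,0,0,0,40]]]'

```text
time: 22.55
tool_pos: [0.5498, 0.0822, 0.2716]
ee_rot: [3.076, -0.008, 1.408]
wrist_force: [-0.4, -0.2, 2.4]
width: 0.0595
finger_force: 30.0
```

```bash
python3 -c "
from h import *
place(.2163,.2175)"
```

```text
t 22.6 grasp deck mm [-23.6 215.1  43.5] world [0.5616 0.0818 0.092 ] F deck [-0.3 -0.3  2.4] w 59.5 ff 30.0
a -6.678164671204376
12 rows max [ 1.  10.5  7. ] 0.03
[[[0, 1, -7, 0.005, -0.001, 0, 40], [-1, -10, 0, 0, 0, -0.029, 40], [-0.5, -10.5, 0, 0, 0, -0.029, 40], [0, -10, 0, 0, 0, -0.029, 40], [0, -10.5, 0, 0, 0, -0.03, 40], [0, 0, 3.5, 0, 0, 0, 40], [0, 0, 3.5, 0, 0, 0, 40], [0, -1.5, 0, 0, 0, 0, 40], [0, -2, 0, 0, 0, 0, 40], [0, -1, 0, 0, 0, 0, 40], [0, -1, 0, 0, 0, 0, 40], [0, -1, 0, 0, 0, 0, 40]]]
```

Call:
step_arm --commands '[[[0,1,-7,0.005,-0.001,0,40],[-1,-10,0,0,0,-0.029,40],[-0.5,-10.5,0,0,0,-0.029,40],[0,-10,0,0,0,-0.029,40],[0,-10.5,0,0,0,-0.03,40],[0,0,3.5,0,0,0,40],[0,0,3.5,0,0,0,40],[0,-1.5,0,0,0,0,40],[0,-2,0,0,0,0,40],[0,-1,0,0,0,0,40],[0,-1,0,0,0,0,40],[0,-1,0,0,0,0,40]]]'

```text
time: 24.05
tool_pos: [0.5051, 0.0856, 0.269]
ee_rot: [3.074, -0.0, 1.525]
wrist_force: [10.3, 0.8, -3.6]
width: 0.0598
finger_force: 30.0
```

```bash
python3 -c "
from h import *
gp()"
```

```text
t 24.1 grasp deck mm [-68.1 216.3  43.7] world [0.5173 0.0851 0.0894] F deck [10.   1.2 -4.2] w 59.8 ff 30.0
```

Call:
step_arm --commands '[[[0,1.5,0,0,0,0,40],[0,1,0,0,0,0,40],[0,0,0,0,0,0,94],[0,0,0,0,0,0,94],[0,0,0,0,0,0,94],[0,0,0,0,0,0,94],[0,0,-32,0,0,0,94],[0,0,-32,0,0,0,94],[0,0,-32,0,0,0,94],[35,0,0,0,0,0,94],[35,-10,0,0,0,0,94],[35,-20,0,0,0,0,94],[35,-30,0,0,0,0,94],[35,-30,0,0,0,0,94],[0,-30,0,0,0,0,94],[0,-30,0,0,0,0,94]]]'

```text
time: 26.05
tool_pos: [0.3574, 0.268, 0.355]
ee_rot: [3.082, 0.0, 1.526]
wrist_force: [0.1, 0.8, -0.1]
width: 0.0938
finger_force: 0.0
```

```bash
cat > m4.py <<'E'
from h import *
np.set_printoptions(precision=4,suppress=True)
gp(); T=eyes.snapshot('top'); seek(T)
save(T,'t5.png')
for q in ('flask','drainer'):
    for x in models.tip_of(T,q)[:1]: print(q,x['confidence'],at_z(T,x['xy'],0))
c=T['color'].astype(int); m=((c[...,1]>c[...,0]*1.5)&(c[...,1]>c[...,2]*1.4)&(c[...,1]>45)).astype(np.uint8)
n,lab,st,ce=cv2.connectedComponentsWithStats(m)
for i in range(1,n):
    if st[i,4]<150: continue
    pts=np.argwhere(lab==i)[:,::-1].astype(np.float32); (rc,wh,an)=cv2.minAreaRect(pts)
    P=cv2.boxPoints((rc,wh,an)); W=np.array([at_z(T,z,.038) for z in P]); C=at_z(T,rc,.038)
    e=[W[1]-W[0],W[2]-W[1]]; l=max(e,key=np.linalg.norm)
    print('green',st[i,4],ce[i],'C',C,'centroid',at_z(T,ce[i],.038),'size',[round(np.linalg.norm(x)*1e3) for x in e],'axis deg',np.degrees(np.arctan2(l[1],l[0]))%180)
E
python3 m4.py
```

```text
t 26.1 grasp deck mm [-220.1  391.6  139. ] world [0.3681 0.2674 0.1753] F deck [ 0.   0.8 -0.1] w 93.8 ff 0.0
block u,v mm [-68.3 216.5] deg 3.3 err 0.08 area 717.0
block u,v mm [-67.6  72.5] deg 2.0 err 0.1 area 706.0
block u,v mm [-67.8 -71.8] deg -0.4 err 0.09 area 710.0
block u,v mm [ -68.  -217.8] deg 0.4 err 0.09 area 712.0
flask 0.96 [0.477  0.5923 0.    ]
drainer 0.64 [ 0.4094 -0.5455  0.    ]
green 683 [193.3529 214.8023] C [0.5993 0.3643 0.038 ] centroid [0.5989 0.3635 0.038 ] size [128, 54] axis deg 97.43231239212597
green 687 [197.1397 242.4178] C [0.5195 0.3505 0.038 ] centroid [0.5196 0.3501 0.038 ] size [127, 53] axis deg 97.14890084368743
green 322 [186.9627 271.7981] C [0.4349 0.3761 0.038 ] centroid [0.4355 0.3763 0.038 ] size [57, 51] axis deg 90.75222141285006
```

View pics/t5.png

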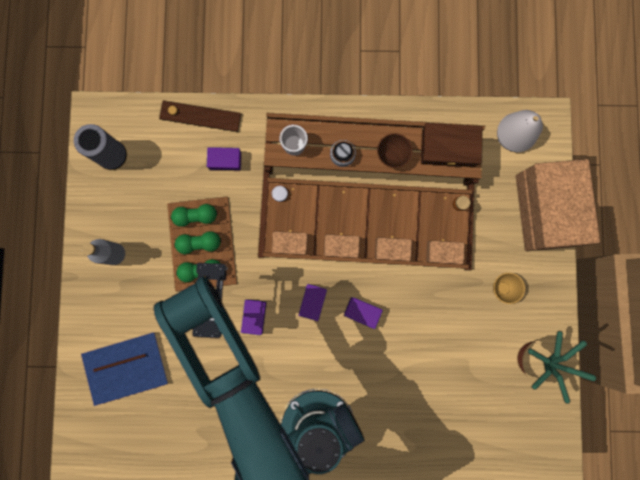

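The four blocks are lined up along the rail, and rollers 1 and 2 show clearly. Blocks 1 and 2 read a few degrees of yaw, so I'll check that before going on.

```bash
cat > m5.py <<'E'
from h import *
def topcost(p,q,mm):
    c,s=np.cos(q[2]),np.sin(q[2])
    P=np.array([deck(RK,q[0]+c*a*.03-s*b*.0475,q[1]+s*a*.03+c*b*.0475,.05) for a,b in((1,1),(1,-1),(-1,-1),(-1,1))])
    return np.abs(sil(p,P)-mm).sum()/mm.sum()
for k in range(2):
    p=eyes.snapshot('top'); m=topmask(p).astype(np.uint8); n,lab,st,ce=cv2.connectedComponentsWithStats(m)
    for v0 in (.2175,.0725,-.0725,-.2175):
        z=np.round(proj(p,deck(RK,-.068,v0,.05))).astype(int); i=lab[z[1],z[0]]; mm=(lab==i).astype(np.float32)
        row=[]
        for a in np.radians([-2,-1,0,1,2,3,4]):
            s0=np.array([-.068,v0]); r=minimize(lambda x:topcost(p,[x[0],x[1],a],mm),s0,method='Nelder-Mead',options=dict(initial_simplex=[s0,s0+[.004,0],s0+[0,.004]],maxiter=40)); row.append(round(r.fun,3))
        pts=np.argwhere(lab==i)[:,::-1].astype(np.float32)
        # orientation by second moments
        W=np.array([invdeck(RK,at_z(p,x,.095))[:2] for x in pts]); C=np.cov(W.T); e=0.5*np.arctan2(2*C[0,1],C[0,0]-C[1,1]); ang=(np.degrees(e)-90+90)%180-90
        print(v0,row,'moment deg',round(ang,2),'mean',np.round(W.mean(0)*1e3,1))
E
python3 m5.py
```

```text
0.2175 [np.float64(0.101), np.float64(0.095), np.float64(0.09), np.float64(0.088), np.float64(0.087), np.float64(0.085), np.float64(0.09)] moment deg 1.04 mean [-66.6 218.2]
0.0725 [np.float64(0.109), np.float64(0.103), np.float64(0.102), np.float64(0.101), np.float64(0.101), np.float64(0.102), np.float64(0.105)] moment deg 1.48 mean [-66.6  73.4]
-0.0725 [np.float64(0.102), np.float64(0.095), np.float64(0.094), np.float64(0.095), np.float64(0.097), np.float64(0.099), np.float64(0.104)] moment deg 0.91 mean [-66.8 -70.8]
-0.2175 [np.float64(0.096), np.float64(0.09), np.float64(0.088), np.float64(0.09), np.float64(0.093), np.float64(0.098), np.float64(0.104)] moment deg 0.44 mean [ -66.6 -216.9]
0.2175 [np.float64(0.095), np.float64(0.089), np.float64(0.085), np.float64(0.085), np.float64(0.085), np.float64(0.085), np.float64(0.088)] moment deg 1.08 mean [-66.7 218.5]
0.0725 [np.float64(0.111), np.float64(0.104), np.float64(0.1), np.float64(0.099), np.float64(0.098), np.float64(0.097), np.float64(0.1)] moment deg 1.57 mean [-66.5  73. ]
-0.0725 [np.float64(0.099), np.float64(0.093), np.float64(0.092), np.float64(0.094), np.float64(0.096), np.float64(0.097), np.float64(0.102)] moment deg 0.96 mean [-66.9 -71. ]
-0.2175 [np.float64(0.096), np.float64(0.09), np.float64(0.088), np.float64(0.09), np.float64(0.093), np.float64(0.098), np.float64(0.104)] moment deg 0.44 mean [ -66.6 -216.9]
```

Block yaw is within about 1° and the positions are within about 1 mm, so the row is good. Next, the first roller.

```bash
python3 -c "
from h import *
gp()
Q=flat(np.radians(7.2)); C=np.array([.5195,.3503,0])
plan((C+[0,0,.15],Q,60,6),(C+[0,0,.15],Q,60,1))"
```

```text
t 26.3 grasp deck mm [-218.1  391.2  139.4] world [0.37   0.267  0.1758] F deck [0.5 0.4 0.3] w 93.8 ff 0.0
7 rows max [15. 28.  6.] 0.029
[[[15, 26, 6, 0.01, 0.001, -0.029, 60], [14.5, 26, 5.5, 0.01, 0.001, -0.028, 60], [13.5, 26.5, 5.5, 0.01, 0.001, -0.029, 60], [12.5, 27.5, 5, 0.011, 0, -0.028, 60], [12, 27.5, 4.5, 0.01, 0.001, -0.029, 60], [11, 28, 4.5, 0.01, 0.001, -0.029, 60], [0, 0, 0, 0, 0, 0, 60]]]
```

Call:
step_arm --commands '[[[15,26,6,0.01,0.001,-0.029,60],[14.5,26,5.5,0.01,0.001,-0.028,60],[13.5,26.5,5.5,0.01,0.001,-0.029,60],[12.5,27.5,5,0.011,0,-0.028,60],[12,27.5,4.5,0.01,0.001,-0.029,60],[11,28,4.5,0.01,0.001,-0.029,60],[0,0,0,0,0,0,60],[0,0,0,0,0,0,60]]]'

```text
time: 27.3
tool_pos: [0.5196, 0.3497, 0.3293]
ee_rot: [-3.139, 0.001, 1.696]
wrist_force: [0.7, 0.0, -0.0]
width: 0.0602
finger_force: 0.0
```

```bash
python3 -c "
from h import *
gp()
Q=flat(np.radians(7.2)); C=np.array([.5195,.3503,0])
plan((C+[0,0,.045],Q,60,5),(C+[0,0,.045],Q,60,1))"
```

```text
t 27.3 grasp deck mm [-74.8 480.6 104. ] world [0.5192 0.3496 0.1493] F deck [ 0.7  0.  -0.1] w 60.2 ff 0.0
6 rows max [ 0.5  0.  21. ] 0.001
[[[0, 0, 21, 0, 0, 0, 60], [0.5, 0, 20.5, -0.001, 0, 0, 60], [0, 0, 21, 0, 0, 0, 60], [0, 0, 21, -0.001, 0.001, -0.001, 60], [0, 0, 21, 0, 0, 0, 60], [0, 0, 0, 0, 0, 0, 60]]]
```

Call:
step_arm --commands '[[[0,0,21,0,0,0,60],[0.5,0,20.5,0,0,0,60],[0,0,21,0,0,0,60],[0,0,21,0,0,0,60],[0,0,21,0,0,0,60],[0,0,0,0,0,0,60],[0,0,0,0,0,0,60]]]'

```text
time: 28.18
tool_pos: [0.519, 0.3507, 0.2267]
ee_rot: [3.141, -0.001, 1.697]
wrist_force: [0.1, -0.1, 0.0]
width: 0.0599
finger_force: 0.0
```

Call:
step_arm --commands '[[[0,0,0,0,0,0,25],[0,0,0,0,0,0,25],[0,0,0,0,0,0,25],[0,0,0,0,0,0,25]]]'

```text
time: 28.68
tool_pos: [0.5193, 0.3508, 0.2261]
ee_rot: [3.142, -0.0, 1.697]
wrist_force: [-0.0, 0.1, 2.4]
width: 0.0396
finger_force: 30.0
```

```bash
cat >> h.py <<'E'
def carry(vt,n=10,off=0.):
    o=robot.get_obs(); R=Rn.from_euler('xyz',o['ee_rot']).as_matrix(); X=np.array(o['tool_pos'])+R[:,2]*.18; gp()
    h=X[2]-.038 # grasp point above roller axis
    w=.030+h; print('h',h)
    up=X+[0,0,.115]
    plan((up,R,25,3),(deck(RK,.008,vt+off,.15),D(),25,n),(deck(RK,.008,vt+off,.15),D(),25,2))
E
python3 -c "
from h import *
carry(-.145)"
```

```text
t 28.7 grasp deck mm [-81.1 481.9   1. ] world [0.5193 0.3509 0.0461] F deck [0.1 0.1 2.4] w 39.6 ff 30.0
h 0.008067672903454733
15 rows max [63.   6.  38.5] 0.018
[[[0, 0, -38.5, 0, 0, 0, 25], [0, 0, -38, 0, 0, 0, 25], [0, 0, -38.5, 0, 0, 0, 25], [-63, -4, -4, -0.006, -0.001, 0.017, 25], [-63, -3, -4, -0.006, 0, 0.017, 25], [-63, -1.5, -3.5, -0.006, -0.001, 0.018, 25], [-63, -1, -4, -0.006, 0, 0.017, 25], [-63, 0.5, -4, -0.006, -0.001, 0.017, 25], [-63, 2, -3.5, -0.007, 0, 0.017, 25], [-63, 2.5, -3.5, -0.006, -0.001, 0.018, 25], [-63, 4, -4, -0.006, 0, 0.017, 25], [-63, 4.5, -3.5, -0.006, -0.001, 0.017, 25], [-63, 6, -3.5, -0.006, -0.001, 0.017, 25], [0, 0, 0, 0, 0, 0, 25], [0, 0, 0, 0, 0, 0, 25]]]
```

```bash
python3 -c "
from h import *
carry(-.145,15)"
```

```text
t 28.7 grasp deck mm [-81.1 481.9   1. ] world [0.5193 0.3509 0.0461] F deck [0.1 0.1 2.4] w 39.6 ff 30.0
h 0.008067672903454733
20 rows max [42.   4.5 38.5] 0.012
[[[0, 0, -38.5, 0, 0, 0, 25], [0, 0, -38, 0, 0, 0, 25], [0, 0, -38.5, 0, 0, 0, 25], [-42, -2.5, -2.5, -0.004, 0, 0.011, 25], [-42, -2.5, -2.5, -0.004, -0.001, 0.012, 25], [-42, -1.5, -3, -0.004, 0, 0.011, 25], [-42, -1, -2.5, -0.004, 0, 0.012, 25], [-42, -1, -2.5, -0.004, -0.001, 0.011, 25], [-42, 0, -2.5, -0.004, 0, 0.012, 25], [-42, 0.5, -2.5, -0.004, -0.001, 0.011, 25], [-42, 0.5, -2.5, -0.005, 0, 0.012, 25], [-42, 1.5, -2.5, -0.004, 0, 0.011, 25], [-42, 1.5, -2.5, -0.004, -0.001, 0.012, 25], [-42, 2.5, -2.5, -0.004, 0, 0.011, 25], [-42, 2.5, -2.5, -0.004, 0, 0.012, 25], [-42, 3.5, -2.5, -0.004, -0.001, 0.011, 25], [-42, 3.5, -2, -0.004, 0, 0.012, 25], [-42, 4.5, -2.5, -0.004, -0.001, 0.011, 25], [0, 0, 0, 0, 0, 0, 25], [0, 0, 0, 0, 0, 0, 25]]]
```

Call:
step_arm --commands '[[[0,0,-38.5,0,0,0,25],[0,0,-38,0,0,0,25],[0,0,-38.5,0,0,0,25],[-42,-2.5,-2.5,-0.004,0,0.011,25],[-42,-2.5,-2.5,-0.004,-0.001,0.012,25],[-42,-1.5,-3,-0.004,0,0.011,25],[-42,-1,-2.5,-0.004,0,0.012,25],[-42,-1,-2.5,-0.004,-0.001,0.011,25],[-42,0,-2.5,-0.004,0,0.012,25],[-42,0.5,-2.5,-0.004,-0.001,0.011,25],[-42,0.5,-2.5,-0.005,0,0.012,25],[-42,1.5,-2.5,-0.004,0,0.011,25],[-42,1.5,-2.5,-0.004,-0.001,0.012,25],[-42,2.5,-2.5,-0.004,0,0.011,25],[-42,2.5,-2.5,-0.004,0,0.012,25],[-42,3.5,-2.5,-0.004,-0.001,0.011,25],[-42,3.5,-2,-0.004,0,0.012,25],[-42,4.5,-2.5,-0.004,-0.001,0.011,25],[0,0,0,0,0,0,25],[0,0,0,0,0,0,25]]]'

```text
time: 31.18
tool_pos: [0.5589, -0.2786, 0.3783]
ee_rot: [3.083, -0.001, 1.525]
wrist_force: [-0.2, 1.4, -1.0]
width: 0.0395
finger_force: 30.0
```

```bash
cat > m6.py <<'E'
from h import *
import sys
vt=float(sys.argv[1]); wt=float(sys.argv[2])
gp(); T=eyes.snapshot('top')
c=T['color'].astype(int); m=((c[...,1]>c[...,0]*1.5)&(c[...,1]>c[...,2]*1.4)&(c[...,1]>45)).astype(np.uint8)
n,lab,st,ce=cv2.connectedComponentsWithStats(m)
for i in range(1,n):
    if st[i,4]>60:
        rc,wh,an=cv2.minAreaRect(np.argwhere(lab==i)[:,::-1].astype(np.float32))
        print(st[i,4],np.round(ce[i],1),'box',np.round(wh,1),'table-level world',np.round(at_z(T,rc,.038),4),'deck-level uv',np.round(invdeck(RK,at_z(T,rc,.078))[:2],4))
seek(T)
plan((deck(RK,.008,vt,wt),D(),25,6),(deck(RK,.008,vt,wt),D(),25,1))
E
python3 m6.py -.145 .040
```

```text
t 31.2 grasp deck mm [   7.4 -144.9  148.4] world [ 0.5694 -0.279   0.1986] F deck [-0.3  1.4 -1. ] w 39.5 ff 30.0
683 [193.3 214.9] box [18.6 44.6] table-level world [0.5991 0.3643 0.038 ] deck-level uv [-0.0051  0.4905]
289 [413.7 219.2] box [15.8 20.5] table-level world [ 0.5956 -0.2674  0.038 ] deck-level uv [ 0.02   -0.1249]
703 [199.  270.4] box [18.7 44.7] table-level world [0.4398 0.3422 0.038 ] deck-level uv [-0.159   0.4618]
block u,v mm [-67.9 217.7] deg 2.7 err 0.07 area 737.0
block u,v mm [-67.6  72.9] deg 2.8 err 0.07 area 738.0
block u,v mm [-67.8 -67.5] deg 3.2 err 0.41 area 551.0
7 rows max [ 0.5  0.  18.5] 0.001
[[[0, 0, 18, 0, 0, 0, 25], [0, 0, 18.5, -0.001, 0, 0, 25], [-0.5, 0, 18, 0, 0, 0.001, 25], [0, 0, 18, 0, 0, 0, 25], [0, 0, 18, -0.001, 0, 0, 25], [0, 0, 18.5, 0, 0, 0, 25], [0, 0, 0, 0, 0, 0, 25]]]
```

Call:
step_arm --commands '[[[0,0,18,0,0,0,25],[0,0,18.5,0,0,0,25],[-0.5,0,18,0,0,0.001,25],[0,0,18,0,0,0,25],[0,0,18,0,0,0,25],[0,0,18.5,0,0,0,25],[0,0,0,0,0,0,25],[0,0,0,0,0,0,25]]]'

```text
time: 32.22
tool_pos: [0.5656, -0.2799, 0.2708]
ee_rot: [3.081, 0.001, 1.524]
wrist_force: [0.3, 0.2, -2.1]
width: 0.0393
finger_force: 30.0
```

Call:
step_arm --commands '[[[0,-4,0,0,0,0,25],[0,-4,0,0,0,0,25],[0,-4,0,0,0,0,25],[0,-1.5,0,0,0,0,25],[0,0,0,0,0,0,25]]]'

```text
time: 32.85
tool_pos: [0.5519, -0.2791, 0.2698]
ee_rot: [3.081, 0.001, 1.524]
wrist_force: [0.2, -0.2, -1.4]
width: 0.0396
finger_force: 30.0
```

```bash
python3 -c "
from h import *
gp()"
```

```text
t 32.9 grasp deck mm [  -5.9 -146.1   40.6] world [ 0.5627 -0.2799  0.0901] F deck [ 0.1 -0.1 -1.4] w 39.6 ff 30.0
```

Two mm down, then on towards the blocks.

Call:
step_arm --commands '[[[0,0,1.5,0,0,0,25],[0,0,1,0,0,0,25],[0,0,0,0,0,0,25]]]'

```text
time: 33.22
tool_pos: [0.5522, -0.2791, 0.2669]
ee_rot: [3.082, 0.001, 1.524]
wrist_force: [0.3, -0.2, -1.9]
width: 0.0395
finger_force: 30.0
```

Call:
step_arm --commands '[[[0,-1,0,0,0,0,25],[0,-1,0,0,0,0,25],[0,0,0,0,0,0,25]]]'

```text
time: 33.6
tool_pos: [0.5502, -0.279, 0.2672]
ee_rot: [3.081, 0.001, 1.524]
wrist_force: [0.6, 0.2, -0.9]
width: 0.0396
finger_force: 30.0
```

```bash
python3 -c "
from h import *
gp()"
```

```text
t 33.6 grasp deck mm [  -7.8 -146.    38. ] world [ 0.561  -0.2797  0.0875] F deck [ 0.6  0.3 -0.9] w 39.6 ff 30.0
```

Call:
step_arm --commands '[[[0,0,1,0,0,0,25],[0,-1,0,0,0,0,25],[0,0,0,0,0,0,25]]]'

```text
time: 33.98
tool_pos: [0.5496, -0.279, 0.2665]
ee_rot: [3.08, 0.001, 1.524]
wrist_force: [2.4, -0.5, -0.9]
width: 0.0393
finger_force: 30.0
```

```bash
python3 -c "
from h import *
gp()"
```

```text
t 34.0 grasp deck mm [  -8.  -146.1   37.5] world [ 0.5608 -0.2798  0.0869] F deck [ 2.3 -0.4 -1.1] w 39.3 ff 30.0
```

Call:
step_arm --commands '[[[0,0,1,0,0,0,25],[0,0,0,0,0,0,25]]]'

```text
time: 34.22
tool_pos: [0.5497, -0.279, 0.266]
ee_rot: [3.079, 0.002, 1.524]
wrist_force: [3.2, 1.4, 2.2]
width: 0.0395
finger_force: 30.0
```

Call:
step_arm --commands '[[[0,0,1,0,0,0,25],[0,0,0,0,0,0,25]]]'

```text
time: 34.48
tool_pos: [0.5497, -0.279, 0.2659]
ee_rot: [3.079, 0.002, 1.524]
wrist_force: [2.3, 1.2, 5.8]
width: 0.0396
finger_force: 30.0
```

```bash
python3 -c "
from h import *
gp()"
```

```text
t 34.5 grasp deck mm [  -8.  -146.2   36.8] world [ 0.5609 -0.2799  0.0863] F deck [2.6 1.3 5.6] w 39.6 ff 30.0
```

Call:
step_arm --commands '[[[0,0,-1,0,0,0,25],[0,0,0,0,0,0,25],[0,0,0,0,0,0,60],[0,0,0,0,0,0,60],[0,0,0,0,0,0,60],[0,0,-15,0,0,0,60],[0,0,-30,0,0,0,60],[0,0,-35,0,0,0,60],[0,0,-35,0,0,0,60],[0,0,0,0,0,0,60]]]'

```text
time: 35.72
tool_pos: [0.5426, -0.2788, 0.3852]
ee_rot: [3.074, 0.006, 1.524]
wrist_force: [-0.2, -0.4, 0.8]
width: 0.0597
finger_force: 0.0
```

```bash
cat >> h.py <<'E'
def goto(C,n=15):
    Q=flat(np.radians(7.2)); C=np.array([*C,0]); gp(); plan((C+[0,0,.15],Q,60,n),(C+[0,0,.15],Q,60,2))
E
python3 -c "
from h import *
goto((.4398,.3422),15)"
```

```text
t 35.7 grasp deck mm [  -6.8 -147.   156.3] world [ 0.5548 -0.2804  0.2056] F deck [-0.2 -0.4  0.9] w 59.7 ff 0.0
17 rows max [42.   9.   3.5] 0.012
[[[41, -9, 3, 0.004, 0.001, -0.012, 60], [41, -8.5, 3, 0.005, 0.001, -0.011, 60], [41.5, -8, 3, 0.004, 0, -0.012, 60], [41.5, -7.5, 3, 0.005, 0.001, -0.011, 60], [41, -7, 3, 0.004, 0.001, -0.012, 60], [41.5, -6.5, 3, 0.005, 0.001, -0.011, 60], [41.5, -6.5, 3.5, 0.004, 0, -0.012, 60], [42, -5.5, 3, 0.005, 0.001, -0.011, 60], [41.5, -5, 3.5, 0.004, 0.001, -0.012, 60], [42, -4.5, 3.5, 0.005, 0.001, -0.011, 60], [41.5, -4, 3.5, 0.004, 0.001, -0.012, 60], [42, -3.5, 3.5, 0.005, 0, -0.011, 60], [41.5, -3.5, 3.5, 0.004, 0.001, -0.012, 60], [42, -2.5, 3.5, 0.005, 0.001, -0.011, 60], [42, -2, 3.5, 0.004, 0.001, -0.012, 60], [0, 0, 0, 0, 0, 0, 60], [0, 0, 0, 0, 0, 0, 60]]]
```

Call:
step_arm --commands '[[[41,-9,3,0.004,0.001,-0.012,60],[41,-8.5,3,0.005,0.001,-0.011,60],[41.5,-8,3,0.004,0,-0.012,60],[41.5,-7.5,3,0.005,0.001,-0.011,60],[41,-7,3,0.004,0.001,-0.012,60],[41.5,-6.5,3,0.005,0.001,-0.011,60],[41.5,-6.5,3.5,0.004,0,-0.012,60],[42,-5.5,3,0.005,0.001,-0.011,60],[41.5,-5,3.5,0.004,0.001,-0.012,60],[42,-4.5,3.5,0.005,0.001,-0.011,60],[41.5,-4,3.5,0.004,0.001,-0.012,60],[42,-3.5,3.5,0.005,0,-0.011,60],[41.5,-3.5,3.5,0.004,0.001,-0.012,60],[42,-2.5,3.5,0.005,0.001,-0.011,60],[42,-2,3.5,0.004,0.001,-0.012,60],[0,0,0,0,0,0,60],[0,0,0,0,0,0,60]]]'

```text
time: 37.85
tool_pos: [0.439, 0.3422, 0.3277]
ee_rot: [-3.133, -0.005, 1.697]
wrist_force: [1.1, 0.8, -0.1]
width: 0.0602
finger_force: 0.0
```

```bash
cat > m7.py <<'E'
from h import *
import sys
gp(); T=eyes.snapshot('top')
c=T['color'].astype(int); m=((c[...,1]>c[...,0]*1.5)&(c[...,1]>c[...,2]*1.4)&(c[...,1]>45)).astype(np.uint8)
n,lab,st,ce=cv2.connectedComponentsWithStats(m)
for i in range(1,n):
    if st[i,4]>60:
        rc,wh,an=cv2.minAreaRect(np.argwhere(lab==i)[:,::-1].astype(np.float32))
        print(st[i,4],'box',np.round(wh,1),'table-level world',np.round(at_z(T,rc,.038),4),'deck-level uv',np.round(invdeck(RK,at_z(T,rc,.08))[:2],4))
seek(T)
if len(sys.argv)>2:
    C=np.array([float(sys.argv[1]),float(sys.argv[2]),.045]); plan((C,flat(np.radians(7.2)),60,5),(C,flat(np.radians(7.2)),60,2))
E
python3 m7.py .4398 .3422
```

```text
t 37.9 grasp deck mm [-156.1  470.2  107.4] world [0.4374 0.3429 0.1477] F deck [ 1.   0.9 -0.2] w 60.2 ff 0.0
687 box [18.6 44.6] table-level world [0.5991 0.3643 0.038 ] deck-level uv [-0.0052  0.4901]
728 box [46.2 19.1] table-level world [ 0.5666 -0.2896  0.038 ] deck-level uv [-0.0073 -0.1474]
387 box [18.7 25.5] table-level world [0.4416 0.3152 0.038 ] deck-level uv [-0.1559  0.4352]
block u,v mm [-64.4 217.2] deg 5.0 err 0.33 area 583.0
block u,v mm [-67.6  72.6] deg 2.7 err 0.08 area 723.0
block u,v mm [-68.2 -71.8] deg -0.2 err 0.09 area 711.0
block u,v mm [ -68.2 -217.1] deg 0.5 err 0.08 area 708.0
7 rows max [ 0.   0.5 21. ] 0.002
[[[0, 0.5, 20.5, -0.002, -0.001, 0, 60], [0, 0, 20.5, -0.001, -0.001, 0, 60], [0, 0, 21, -0.002, -0.001, 0, 60], [0, 0.5, 20.5, -0.001, -0.001, 0, 60], [0, 0, 20.5, -0.002, -0.001, 0, 60], [0, 0, 0, 0, 0, 0, 60], [0, 0, 0, 0, 0, 0, 60]]]
```

Roller 1 stands at u −7, v −147, as intended. Next roller.

Call:
step_arm --commands '[[[0,0.5,20.5,-0.002,-0.001,0,60],[0,0.5,20.5,-0.001,-0.001,0,60],[0,0.5,21,-0.002,-0.001,0,60],[0,0.5,20.5,-0.001,-0.001,0,60],[0,0,20.5,-0.002,-0.001,0,60],[0,0,0,0,0,0,60],[0,0,0,0,0,0,60],[0,0,0,0,0,0,25],[0,0,0,0,0,0,25],[0,0,0,0,0,0,25],[0,0,0,0,0,0,25]]]'

```text
time: 39.28
tool_pos: [0.4403, 0.3434, 0.2265]
ee_rot: [3.141, -0.002, 1.697]
wrist_force: [-3.6, -0.6, 5.1]
width: 0.0391
finger_force: 30.0
```

```bash
python3 -c "
from h import *
carry(-.0,13)"
```

```text
t 39.3 grasp deck mm [-159.4  471.2    6.2] world [0.4404 0.3437 0.0465] F deck [-3.3 -0.8  5.3] w 39.1 ff 30.0
h 0.00849595055184716
18 rows max [37.5 11.  38.5] 0.014
[[[0, 0, -38.5, 0, 0, 0, 25], [0, 0, -38, 0, 0, 0, 25], [0, 0, -38.5, 0, 0, 0, 25], [-37.5, 5, -3, -0.005, -0.001, 0.013, 25], [-37.5, 5.5, -3, -0.004, 0, 0.014, 25], [-37.5, 6, -3, -0.005, -0.001, 0.013, 25], [-37.5, 6.5, -2.5, -0.005, 0, 0.013, 25], [-37.5, 7, -3, -0.004, -0.001, 0.013, 25], [-37, 7.5, -3, -0.005, 0, 0.014, 25], [-37, 8, -2.5, -0.005, -0.001, 0.013, 25], [-37, 8.5, -2.5, -0.004, 0, 0.013, 25], [-37, 9, -3, -0.005, -0.001, 0.014, 25], [-37, 9.5, -2.5, -0.005, 0, 0.013, 25], [-36.5, 10, -2.5, -0.004, -0.001, 0.013, 25], [-36.5, 10.5, -2, -0.005, 0, 0.013, 25], [-36.5, 11, -2.5, -0.005, -0.001, 0.014, 25], [0, 0, 0, 0, 0, 0, 25], [0, 0, 0, 0, 0, 0, 25]]]
```

Call:
step_arm --commands '[[[0,0,-38.5,0,0,0,25],[0,0,-38,0,0,0,25],[0,0,-38.5,0,0,0,25],[-37.5,5,-3,-0.005,-0.001,0.013,25],[-37.5,5.5,-3,-0.004,0,0.014,25],[-37.5,6,-3,-0.005,-0.001,0.013,25],[-37.5,6.5,-2.5,-0.005,0,0.013,25],[-37.5,7,-3,-0.004,-0.001,0.013,25],[-37,7.5,-3,-0.005,0,0.014,25],[-37,8,-2.5,-0.005,-0.001,0.013,25],[-37,8.5,-2.5,-0.004,0,0.013,25],[-37,9,-3,-0.005,-0.001,0.014,25],[-37,9.5,-2.5,-0.005,0,0.013,25],[-36.5,10,-2.5,-0.004,-0.001,0.013,25],[-36.5,10.5,-2,-0.005,0,0.013,25],[-36.5,11,-2.5,-0.005,-0.001,0.014,25],[0,0,0,0,0,0,25],[0,0,0,0,0,0,25]]]'

```text
time: 41.52
tool_pos: [0.5659, -0.1339, 0.3784]
ee_rot: [3.08, -0.001, 1.524]
wrist_force: [-0.2, 1.1, -1.8]
width: 0.0397
finger_force: 30.0
```

```bash
python3 m6.py .001 .0405 | grep -v block
```

```text
t 41.5 grasp deck mm [  8.1  -0.  148.5] world [ 0.5769 -0.1343  0.1987] F deck [-0.4  1.1 -1.8] w 39.7 ff 30.0
685 [193.3 214.8] box [18.6 44.6] table-level world [0.5991 0.3643 0.038 ] deck-level uv [-0.0051  0.4905]
117 [353.8 215. ] box [ 8.2 17.6] table-level world [ 0.6053 -0.0959  0.038 ] deck-level uv [0.0217 0.0426]
410 [431.2 229.7] box [26.4 19.6] table-level world [ 0.5667 -0.3183  0.038 ] deck-level uv [-0.0058 -0.1758]
7 rows max [ 0.5  0.  18. ] 0.001
[[[0, 0, 18, 0, 0, 0, 25], [0, 0, 18, 0, 0, 0, 25], [0.5, 0, 18, 0, 0, 0, 25], [0, 0, 18, 0, 0, 0, 25], [0, 0, 18, 0, 0, 0, 25], [0, 0, 18, 0, -0.001, 0, 25], [0, 0, 0, 0, 0, 0, 25]]]
```

Call:
step_arm --commands '[[[0,0,18,0,0,0,25],[0,0,18,0,0,0,25],[0.5,0,18,0,0,0,25],[0,0,18,0,0,0,25],[0,0,18,0,0,0,25],[0.5,0,18,0,0,0,25],[0,0,0,0,0,0,25],[0,-4,0,0,0,0,25],[0,-4,0,0,0,0,25],[0,-4,0,0,0,0,25],[0,-2,0,0,0,0,25],[0,0,1.5,0,0,0,25],[0,0,0,0,0,0,25]]]'

```text
time: 43.2
tool_pos: [0.5588, -0.1328, 0.2689]
ee_rot: [3.079, 0.0, 1.524]
wrist_force: [0.7, -0.7, -1.7]
width: 0.0394
finger_force: 30.0
```

Call:
step_arm --commands '[[[0,-1,0,0,0,0,25],[0,-1,0,0,0,0,25],[0,0,0,0,0,0,25]]]'

```text
time: 43.58
tool_pos: [0.5568, -0.1327, 0.2689]
ee_rot: [3.079, 0.0, 1.524]
wrist_force: [-0.7, -1.1, -1.8]
width: 0.0396
finger_force: 30.0
```

```bash
python3 -c "
from h import *
gp()"
```

```text
t 43.6 grasp deck mm [-7.4  0.6 39.8] world [ 0.568  -0.1333  0.0893] F deck [-0.8 -1.1 -1.8] w 39.6 ff 30.0
```

Call:
step_arm --commands '[[[0,0,1,0,0,0,25],[0,0,1,0,0,0,25],[0,-1,0,0,0,0,25],[0,0,0,0,0,0,25]]]'

```text
time: 44.08
tool_pos: [0.5563, -0.1327, 0.2672]
ee_rot: [3.078, 0.0, 1.524]
wrist_force: [1.3, -0.0, -0.9]
width: 0.0393
finger_force: 30.0
```

Call:
step_arm --commands '[[[0,-0.5,1,0,0,0,25],[0,0,0,0,0,0,25]]]'

```text
time: 44.32
tool_pos: [0.556, -0.1327, 0.2668]
ee_rot: [3.077, 0.0, 1.524]
wrist_force: [3.2, 0.9, 1.9]
width: 0.0391
finger_force: 30.0
```

```bash
python3 -c "
from h import *
gp()"
```

```text
t 44.3 grasp deck mm [-7.9  0.5 37.8] world [ 0.5677 -0.1333  0.0872] F deck [3.3 1.  1.7] w 39.1 ff 30.0
```

Call:
step_arm --commands '[[[0,0,0,0,0,0,60],[0,0,0,0,0,0,60],[0,0,0,0,0,0,60],[0,0,-15,0,0,0,60],[0,0,-30,0,0,0,60],[0,0,-35,0,0,0,60],[0,0,-35,0,0,0,60],[0,0,0,0,0,0,60]]]'

```text
time: 45.32
tool_pos: [0.5487, -0.1325, 0.3858]
ee_rot: [3.07, 0.003, 1.524]
wrist_force: [0.1, -0.7, -0.0]
width: 0.0604
finger_force: 0.0
```

```bash
python3 -c "
from h import *
goto((.5991,.3643),12)"
```

```text
t 45.3 grasp deck mm [ -6.8  -0.  157. ] world [ 0.5614 -0.1336  0.2063] F deck [ 0.1 -0.7 -0. ] w 60.4 ff 0.0
14 rows max [41.5  8.5  5. ] 0.015
[[[41.5, 2, 4.5, 0.006, 0.001, -0.014, 60], [41.5, 2.5, 5, 0.006, 0, -0.015, 60], [41.5, 3, 4.5, 0.006, 0.001, -0.014, 60], [41.5, 4, 5, 0.006, 0.001, -0.015, 60], [41.5, 4.5, 4.5, 0.005, 0.001, -0.014, 60], [41, 5, 5, 0.006, 0, -0.014, 60], [41.5, 5.5, 4.5, 0.006, 0.001, -0.015, 60], [41, 6.5, 4.5, 0.006, 0.001, -0.014, 60], [41, 6.5, 5, 0.006, 0.001, -0.014, 60], [41, 7.5, 4.5, 0.006, 0, -0.015, 60], [40.5, 8.5, 5, 0.006, 0.001, -0.014, 60], [41, 8.5, 4.5, 0.006, 0.001, -0.015, 60], [0, 0, 0, 0, 0, 0, 60], [0, 0, 0, 0, 0, 0, 60]]]
```

Call:
step_arm --commands '[[[41.5,2,4.5,0.006,0.001,-0.014,60],[41.5,2.5,5,0.006,0,-0.015,60],[41.5,3,4.5,0.006,0.001,-0.014,60],[41.5,4,5,0.006,0.001,-0.015,60],[41.5,4.5,4.5,0.005,0.001,-0.014,60],[41,5,5,0.006,0,-0.014,60],[41.5,5.5,4.5,0.006,0.001,-0.015,60],[41,6.5,4.5,0.006,0.001,-0.014,60],[41,6.5,5,0.006,0.001,-0.014,60],[41,7.5,4.5,0.006,0,-0.015,60],[40.5,8.5,5,0.006,0.001,-0.014,60],[41,8.5,4.5,0.006,0.001,-0.015,60],[0,0,0,0,0,0,60],[0,0,0,0,0,0,60]]]'

```text
time: 47.08
tool_pos: [0.5981, 0.3643, 0.3248]
ee_rot: [-3.131, -0.003, 1.697]
wrist_force: [1.0, -0.2, -0.0]
width: 0.0596
finger_force: 0.0
```

```bash
python3 m7.py .5991 .3643
```

```text
t 47.1 grasp deck mm [  1.  499.2  94.9] world [0.5962 0.3646 0.1448] F deck [ 1.  -0.2 -0.1] w 59.6 ff 0.0
318 box [17. 22.] table-level world [0.6031 0.3331 0.038 ] deck-level uv [0.     0.4599]
725 box [46.1 19.2] table-level world [ 0.5733 -0.1403  0.038 ] deck-level uv [-0.0076 -0.0019]
732 box [46.3 19.1] table-level world [ 0.5666 -0.2894  0.038 ] deck-level uv [-0.0073 -0.1473]
block u,v mm [-67.9  71.7] deg -0.4 err 0.08 area 723.0
block u,v mm [-68.2 -71.5] deg 0.1 err 0.08 area 708.0
block u,v mm [ -68.2 -216.8] deg 1.1 err 0.07 area 717.0
7 rows max [ 0.5  0.5 20.5] 0.002
[[[0, 0.5, 20, -0.002, -0.001, 0, 60], [0, 0, 20, -0.002, 0, 0, 60], [0, 0.5, 20.5, -0.002, -0.001, 0, 60], [0, 0.5, 20, -0.001, -0.001, 0, 60], [0.5, 0, 20, -0.002, 0, 0, 60], [0, 0, 0, 0, 0, 0, 60], [0, 0, 0, 0, 0, 0, 60]]]
```

Call:
step_arm --commands '[[[0,0.5,20,-0.002,-0.001,0,60],[0,0.5,20,-0.002,0,0,60],[0,0.5,20.5,-0.002,-0.001,0,60],[0,0.5,20,-0.001,-0.001,0,60],[0,0,20,-0.002,0,0,60],[0,0,0,0,0,0,60],[0,0,0,0,0,0,60],[0,0,0,0,0,0,25],[0,0,0,0,0,0,25],[0,0,0,0,0,0,25],[0,0,0,0,0,0,25]]]'

```text
time: 48.5
tool_pos: [0.5991, 0.3653, 0.2264]
ee_rot: [-3.141, -0.002, 1.697]
wrist_force: [-4.9, -0.8, 4.5]
width: 0.0395
finger_force: 30.0
```

```bash
python3 -c "
from h import *
p=eyes.snapshot('side'); save(p,'s6.png')
carry(.145,10,.001)"
```

```text
t 48.5 grasp deck mm [ -2.3 500.4  -3.4] world [0.599  0.3656 0.0464] F deck [-3.3 -1.4  7. ] w 39.5 ff 30.0
h 0.008438975291455798
15 rows max [35.5  7.  38.5] 0.018
[[[0, 0, -38.5, 0, 0, 0, 25], [0, 0, -38, 0, 0, 0, 25], [0, 0, -38.5, 0, 0, 0, 25], [-34.5, -7, -4, -0.006, -0.001, 0.017, 25], [-35, -6.5, -4, -0.006, 0, 0.018, 25], [-35, -6, -3.5, -0.006, -0.001, 0.017, 25], [-35, -5, -4, -0.007, -0.001, 0.017, 25], [-35, -5, -4, -0.006, 0, 0.017, 25], [-35, -3.5, -4, -0.006, -0.001, 0.018, 25], [-35.5, -3.5, -4, -0.006, -0.001, 0.017, 25], [-35, -3, -4, -0.006, 0, 0.017, 25], [-35.5, -2, -4, -0.006, -0.001, 0.018, 25], [-35.5, -1.5, -4, -0.007, -0.001, 0.017, 25], [0, 0, 0, 0, 0, 0, 25], [0, 0, 0, 0, 0, 0, 25]]]
```

View pics/s6.png

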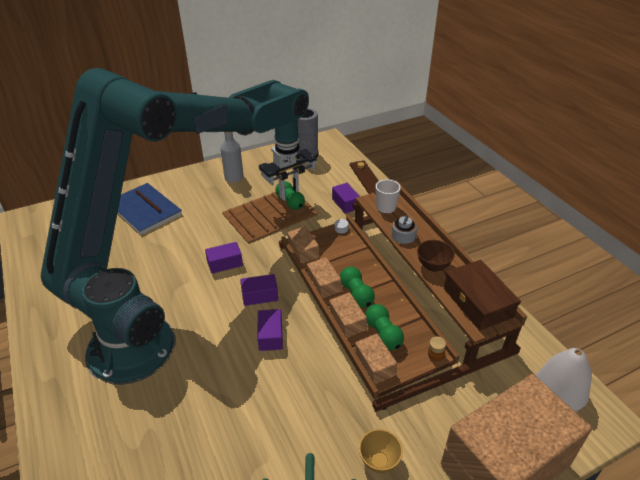

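The side view shows four blocks in a row at (302,245), (323,277), (348,315) and (376,360). Two rollers lie against them, and the third is in the gripper.

Call:
step_arm --commands '[[[0,0,-38.5,0,0,0,25],[0,0,-38,0,0,0,25],[0,0,-38.5,0,0,0,25],[-34.5,-7,-4,-0.006,-0.001,0.017,25],[-35,-6.5,-4,-0.006,0,0.018,25],[-35,-6,-3.5,-0.006,-0.001,0.017,25],[-35,-5,-4,-0.007,-0.001,0.017,25],[-35,-5,-4,-0.006,0,0.017,25],[-35,-3.5,-4,-0.006,-0.001,0.018,25],[-35.5,-3.5,-4,-0.006,-0.001,0.017,25],[-35,-3,-4,-0.006,0,0.017,25],[-35.5,-2,-4,-0.006,-0.001,0.018,25],[-35.5,-1.5,-4,-0.007,-0.001,0.017,25],[0,0,0,0,0,0,25],[0,0,0,0,0,0,25]]]'

```text
time: 50.42
tool_pos: [0.5726, 0.0121, 0.3786]
ee_rot: [3.079, -0.0, 1.524]
wrist_force: [0.1, -0.4, -1.4]
width: 0.0395
finger_force: 30.0
```

```bash
python3 m6.py .146 .0400
```

```text
t 50.4 grasp deck mm [  8.3 146.1 148.7] world [0.5838 0.0116 0.1989] F deck [ 0.1 -0.4 -1.4] w 39.5 ff 30.0
717 [369.2 225.8] box [45.2 19.1] table-level world [ 0.5733 -0.1416  0.038 ] deck-level uv [-0.0073 -0.0034]
724 [421.5 228.9] box [45.3 19.2] table-level world [ 0.5665 -0.2908  0.038 ] deck-level uv [-0.0072 -0.149 ]
block u,v mm [ -68.7 -237.3] deg 3.1 err 0.47 area 521.0
7 rows max [ 0.5  0.  18.5] 0.001
[[[0, 0, 18, 0, 0, 0, 25], [0, 0, 18, 0, 0, 0, 25], [0, 0, 18.5, 0.001, 0, 0, 25], [-0.5, 0, 18, 0, 0, 0, 25], [0, 0, 18, 0, 0, 0, 25], [0, 0, 18, 0, 0, 0, 25], [0, 0, 0, 0, 0, 0, 25]]]
```

Call:
step_arm --commands '[[[0,0,18,0,0,0,25],[0,0,18,0,0,0,25],[0,0,18.5,0,0,0,25],[0,0,18,0,0,0,25],[0,0,18,0,0,0,25],[0,0,18,0,0,0,25],[0,0,0,0,0,0,25],[0,-4,0,0,0,0,25],[0,-4,0,0,0,0,25],[0,-4,0,0,0,0,25],[0,-2,0,0,0,0,25],[0,0,1.5,0,0,0,25],[0,0,0,0,0,0,25]]]'

```text
time: 52.1
tool_pos: [0.5654, 0.0121, 0.2682]
ee_rot: [3.079, 0.0, 1.524]
wrist_force: [-0.2, 0.1, -1.4]
width: 0.0392
finger_force: 30.0
```

Call:
step_arm --commands '[[[0,-1,0,0,0,0,25],[0,-0.5,0,0,0,0,25],[0,0,0,0,0,0,25]]]'

```text
time: 52.48
tool_pos: [0.5639, 0.0122, 0.2683]
ee_rot: [3.079, 0.0, 1.524]
wrist_force: [-0.3, 0.4, -0.4]
width: 0.0397
finger_force: 30.0
```

```bash
python3 -c "
from h import *
gp()"
```

```text
t 52.5 grasp deck mm [ -7.1 145.7  39.2] world [0.5751 0.0116 0.0887] F deck [-0.3  0.4 -0.4] w 39.7 ff 30.0
```

Call:
step_arm --commands '[[[0,0,1,0,0,0,25],[0,-1,0,0,0,0,25],[0,-0.5,0,0,0,0,25],[0,0,0,0,0,0,25]]]'

```text
time: 52.98
tool_pos: [0.5628, 0.0123, 0.2677]
ee_rot: [3.077, 0.0, 1.524]
wrist_force: [2.8, -0.1, -1.1]
width: 0.0395
finger_force: 30.0
```

Call:
step_arm --commands '[[[0,-0.5,1,0,0,0,25],[0,0,0,0,0,0,25]]]'

```text
time: 53.22
tool_pos: [0.5626, 0.0123, 0.2669]
ee_rot: [3.076, 0.0, 1.524]
wrist_force: [4.7, 0.5, 0.0]
width: 0.0394
finger_force: 30.0
```

```bash
python3 -c "
from h import *
gp()"
```

```text
t 53.2 grasp deck mm [ -8.  145.7  37.9] world [0.5744 0.0117 0.0873] F deck [ 4.6  0.7 -0.2] w 39.4 ff 30.0
```

Down another 1 mm, then release and move clear to look.

Call:
step_arm --commands '[[[0,0.5,1,0,0,0,25],[0,0,0,0,0,0,25],[0,0,0,0,0,0,60],[0,0,0,0,0,0,60],[0,0,0,0,0,0,60],[0,0,-15,0,0,0,60],[0,0,-30,0,0,0,60],[0,0,-35,0,0,0,60],[0,0,-35,0,0,0,60],[0,-30,0,0,0,0,60],[0,-40,0,0,0,0,60],[20,-40,0,0,0,0,60],[40,-40,0,0,0,0,60],[40,-40,0,0,0,0,60],[40,-20,0,0,0,0,60],[40,-10,0,0,0,0,60],[40,0,0,0,0,0,60],[40,0,0,0,0,0,60],[0,0,0,0,0,0,60]]]'

```text
time: 55.6
tool_pos: [0.3479, 0.2844, 0.3669]
ee_rot: [3.079, -0.0, 1.528]
wrist_force: [-0.4, -0.5, -0.4]
width: 0.06
finger_force: 0.0
```

```bash
python3 m7.py; python3 -c "
from h import *
for k in range(2):
    p=eyes.snapshot('top'); seek(p)
I=cv2.resize(p['color'],None,fx=3,fy=3,interpolation=cv2.INTER_CUBIC)[300:840,740:1460]; cv2.imwrite('pics/f1.png',I[...,::-1])"
```

```text
t 55.6 grasp deck mm [-229.   407.6  151.6] world [0.3592 0.2839 0.1873] F deck [-0.4 -0.5 -0.4] w 60.0 ff 0.0
718 box [45.2 19.1] table-level world [0.58   0.0073 0.038 ] deck-level uv [-0.0077  0.142 ]
730 box [46.2 19.2] table-level world [ 0.5733 -0.1402  0.038 ] deck-level uv [-0.0076 -0.0018]
730 box [46.3 19.1] table-level world [ 0.5666 -0.2894  0.038 ] deck-level uv [-0.0073 -0.1473]
block u,v mm [-67.9 217.3] deg 1.0 err 0.09 area 716.0
block u,v mm [-67.9  71. ] deg 3.4 err 0.1 area 694.0
block u,v mm [-68.4 -71.5] deg 0.1 err 0.1 area 697.0
block u,v mm [ -68.5 -217.9] deg 0.7 err 0.09 area 706.0
block u,v mm [-67.8 216.9] deg 1.8 err 0.09 area 715.0
block u,v mm [-67.9  70.9] deg 3.3 err 0.1 area 695.0
block u,v mm [-68.9 -71.9] deg 0.8 err 0.1 area 697.0
block u,v mm [ -68.1 -217.1] deg 0.4 err 0.09 area 707.0
block u,v mm [-67.7 217.5] deg -0.0 err 0.09 area 716.0
block u,v mm [-68.  71.] deg 3.4 err 0.1 area 694.0
block u,v mm [-69.  -71.8] deg 0.7 err 0.1 area 697.0
block u,v mm [ -68.4 -217.4] deg 1.1 err 0.09 area 705.0
```

View pics/f1.png

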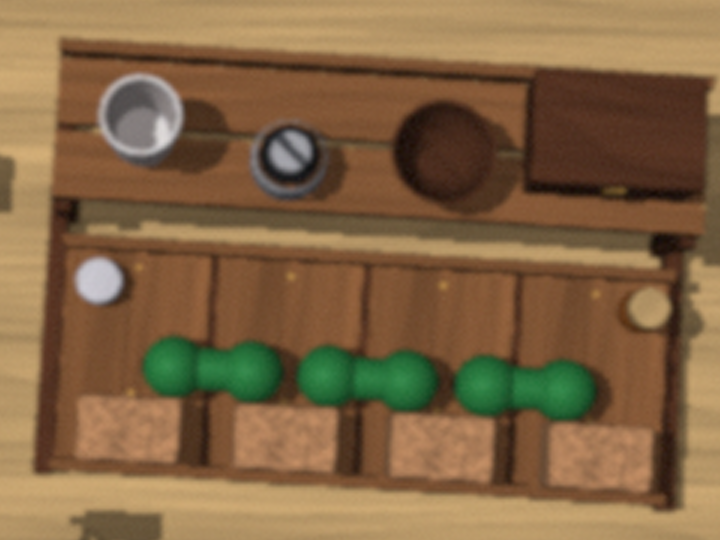

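The final view shows all four blocks against the rail on their boards. A roller sits on each of the three gaps, touching both blocks, and everything else is where it was. Handing in.

```bash
python3 -c "
from bench import robot
print(robot.close_job())"
```

```text
the job is handed in; nothing more can be done
None
```

I handed the job in at about 56 s: the four cork blocks stand snug along the front rail, one on each board, and the three rollers rest against them, each within about 3 mm of its gap's centre.

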